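# Pack the rail kit: nest three U-channels and a bearing in the tray

## Task

Pack the rail kit into the black tray: lay the two short U-channels that lie open side up next to each other in the wide bay, still open side up and with their length along the divider, then set the upside-down short channel over the pair so that one of its flanges drops into each of them, with the ends of all three about level. Lay the steel ball bearing flat in the narrow bay. Leave the look-alikes (the longer channel, the L-angle and the black collar) where they lie.

Things in the scene. Friction and masses are not known exactly. Their poses are not given: they have to be found in the camera images.
- kit_tray: Black open tray fixed on the table, 110 mm (its x) by 141 mm (its y), 12 mm high overall; floor 4 mm, walls and divider 3 mm thick, all 12 mm high. The divider runs along x at y = -26 mm and parts a wide bay (92 mm in y, on the +y side) from a narrow bay (40 mm); both are 104 mm long in x. Origin: centre of its underside, on the table; z up.
- wide_bay (a point): Centre of the wide bay's floor, 4 mm above the table, axes as the tray's (tray y = +21.5 mm). The two upright channels fit side by side at about y = -21 and +21 mm from here (6 mm gap between them), the third over them at about y = 0, all near x = 0 with their x along the tray's x.
- narrow_bay (a point): Centre of the narrow bay's floor, 4 mm above the table, axes as the tray's (tray y = -47.5 mm). Fixed things to go round: a 0.4 m tall machine behind the table's middle (x over 0.65 m, y 0.01 to 0.26 m; swing in front of it), a control box 90 mm high (x 0.42 to 0.57, y -0.32 to -0.06) and a vice 53 mm high (x 0.44 to 0.51, y 0.03 to 0.21).
- channel_1: Short bare aluminium U-channel lying open side up (a groove from above), 50 mm long (its x), 36 mm wide, 18 mm high: web the lowest 6 mm, a 4 mm thick flange along each long side, 28 mm clear between. About 50 g. Origin: centre of its underside; z up. Can be held by its ends, 50 mm apart, on the web's 6 mm high end faces.
- channel_2: A second short U-channel, the same as channel_1, also open side up.
- channel_3: Third short U-channel, same section and length, lying upside down: from above a flat plate 50 (its x) x 36 mm with two screw holes; web the top 6 mm (of 18), flanges down, their centres 16 mm either side of the middle. Origin: centre of its underside (flange tips); z up. Nested, its tips rest on the other two's webs, 6 mm above the bay floor, with about 7 mm sideways play.
- bearing: Steel ball bearing lying flat: bright outer ring, dark gap, bright inner ring (the screw plugs let into the worktop are flat and no bearings); 26 mm diameter, 8 mm high, about 50 g. Origin: centre of its underside; z up.
- long_channel: Look-alike, not part of the kit: a U-channel of the same section, open side up, but 84 mm long (its x). Origin: centre of its underside.
- angle: Look-alike, not part of the kit: an aluminium L-angle 50 mm long (its x), 36 mm wide, 18 mm high, with only one upright flange (at its +y side). Origin: centre of its underside.
- collar: Look-alike, not part of the kit: a black clamp collar, 26 mm diameter, 10 mm high, lying flat. Origin: centre of its underside.
Things that resemble listed ones, but are neither listed nor needed, are in the scene too. What is shaped like the channel_3 but purple is not meant.

How it is judged:
By the outcome, as a careful person would: the job done as asked, in the order asked, and still so for the second after the job is handed in, with the robot touching nothing.
It also fails if it takes over 112 s, if anything falls off the work surface, if the arm or the gripper's body presses on something with over 40 N, if the wrist force passes 120 N, or if a joint passes its speed limit or range.

## Robot

A 6-joint arm with a two-finger parallel gripper is mounted at the origin on a cart in front of the work surface, level with it; the furniture and walls round the work are solid. World frame = base frame: x ahead of the robot, y to its left, z up, the work surface at z = 0. Lengths are in m, angles in degrees, forces in N, time in s.
With the tool pointing down it reaches from about 0.4 to 0.825 m from the base axis. Payload 7 kg.
Tool frame: the origin (TCP) lies midway between the tips of the shut fingers; the grasp point (between the pads) lies 19 mm behind it (ctrl.grasp_offset is the distance from the TCP to the grasp point, in m); z points along the fingers, x is the direction in which the jaws open and shut, and the axes are right-handed (so a half turn about z gives the same grasp; the last joint's range is limited). The gripper opens to 88 mm and grips with 3 to 60 N. Pads are 19 mm wide; open, the fingers measure 130 mm over their backs; the gripper's body (78 mm by 193 mm) begins 47 mm behind the grasp point.
Start: joints at [-52.764, 20.546, 0.682, 0, -70.136, -16.507], TCP at [0.239, -0.631, 0.227] pointing down, gripper open.
Joint ranges: [-176.03, 176.03], [-82.01, 121.73], [-58.28, 71.71], [-173.87, 95.51], [-174.79, -0.11], [-173.66, 173.66]. Speed limits (degrees/s): [136.94, 136.94, 172.46, 180, 180, 180].

## Interface

Orientations are given as [roll, pitch, yaw] about the fixed x, y, z axes, in that order (R = Rz(yaw) Ry(pitch) Rx(roll)).
In Python, from plant import sensors, snapshot, order, ctrl gives the robot as it stands.
- The arm moves only by the tool send_rows, never from a script. Its argument "commands" is a list of rows, each a list of 3 entries, a list of its own where there are three numbers: the closure, from 0 (fully open) to 1 (shut), then the shift along the world's x, y, z in units of 0.25 m (1.0 is 0.25 m), then the turn, a rotation vector about the world's x, y, z in units of 360 degrees (1.0 is 360 degrees). In form: [[hand, [x, y, z], [ax, ay, az]], ...]. A call has 1 to 12 rows; each row shifts and turns the pose as measured when the row begins; what a row does not reach is not made up. A row lasts 1/10 s, in which the tool goes at most 50 mm and 8.59 degrees, less where a joint would pass 70% of its speed; a pose out of reach is approached as far as the arm can. A call with a number of a shift or a turn outside -1 to 1 is refused whole. A call with a gripper value outside its range is refused whole. The fingers move at their own pace and stop on an object; the grip force is fixed at half the most. Time passes only in rows, so rows that do not move let the fingers close. It gives the time, the measured TCP pose, the force and the opening at its end, in the units of the state.
- sensors.get_obs(): the state, without advancing time (a new reading comes with each control period).
- snapshot(name): name is "side" or "top" or "wrist"; returns a dict with "color" (384x512x3 uint8, blue, green, red), "z_map" (384x512 float32, m along the optical axis (not along the pixel's ray), 0 where there is no reading), "mtx" (3x3 intrinsics, pixels), "xyz" and "attitude" of the camera in the world. Camera axes: x right, y down, z forward; pixel columns grow to the right and rows downward; lengths in m; the calibration is good to about 2 mm. A picture is of the moment at which its call begins.
- order.close_job(): hands the job in, once; it reports no verdict.
The state is a dict: "clock": time; "joint_pos": joint angles; "qvel": joint speeds; "tau": joint torques, N m; "tool_pos": TCP position; "orientation": TCP orientation; "force": force on the tool from outside, world axes, zero at the start; "moment": the same for the moment, N m; "opening": finger opening in m.
Only numpy, scipy, OpenCV 4.12 (cv2) and the standard library are available. Lean on these libraries where they do the work, as an engineer would, in place of code of your own. Each camera call takes 0.05 s, during which the arm holds its last target.

## Working session

There is one attempt and no reset: what is moved stays moved. The work goes in short steps, Python scripts to look and compute and a tool call to move; the robot and the scene stay as the last step left them, time stands still between calls to the robot, and variables do not carry over. Pictures are saved under pics/ and viewed, and the job is handed in when it is done.

Besides the shell and the picture viewer there is one more tool, called by a JSON object that holds its "api" and its "payload", one argument or row to a line. send_rows: Moves the arm, as the interface text tells. Its arguments: {"type":"object","properties":{"commands":{"type":"array","items":{"type":"array"}}},"required":["commands"]}

```bash
ls; mkdir -p pics
python3 - <<'E'
from plant import sensors,snapshot,ctrl
import cv2,numpy as np
print(sensors.get_obs(), ctrl.grasp_offset)
for n in("top","side","wrist"):
    s=snapshot(n); cv2.imwrite(f"pics/{n}0.png",s["color"]); np.savez(f"{n}0.npz",**s); print(n,s["mtx"].tolist(),s["xyz"],s["attitude"])
E
```

```text
pics
{'clock': 0.0, 'joint_pos': array([-5.27625968e+01,  2.05910099e+01,  6.34166201e-01, -2.18342403e-02,
       -7.01359779e+01, -1.65054768e+01]), 'qvel': array([ 0.10847068,  0.05085222,  0.01840174,  0.0327088 , -0.04126057,
       -0.11860971]), 'tau': array([-5.42303678e-04, -5.82724357e+01,  2.93059194e+01,  6.99701786e+00,
        7.06247418e-03, -1.53426822e-04]), 'tool_pos': array([ 0.23874143, -0.63084275,  0.22562508]), 'orientation': array([-1.79993306e+02, -9.48286964e-02,  1.10724485e+02]), 'force': array([0.50006835, 0.09298577, 0.12083282]), 'moment': array([-0.09425852,  0.00233343, -0.06757448]), 'opening': 0.08780934724816987} 0.0188
top [[465.96057441561493, 0.0, 256.8622590712356], [0.0, 465.96057441561493, 197.98264613485912], [0.0, 0.0, 1.0]] [0.30695397 0.10907499 1.3128478 ] [-1.70451587e+02 -1.20168234e-01 -9.14977277e+01]
side [[365.85673745370656, 0.0, 259.1234647981959], [0.0, 365.85673745370656, 191.0194623822469], [0.0, 0.0, 1.0]] [0.01920135 0.812445   0.77142562] [-129.72244086   -0.98226627 -143.78615804]
wrist [[285.4679272046431, 0.0, 255.67319374450696], [0.0, 285.4679272046431, 196.2842252652138], [0.0, 0.0, 1.0]] [ 0.16355831 -0.66015608  0.38595278] [ 1.62724297e+02 -1.44309715e-01  1.10711669e+02]
```

View pics/top0.png

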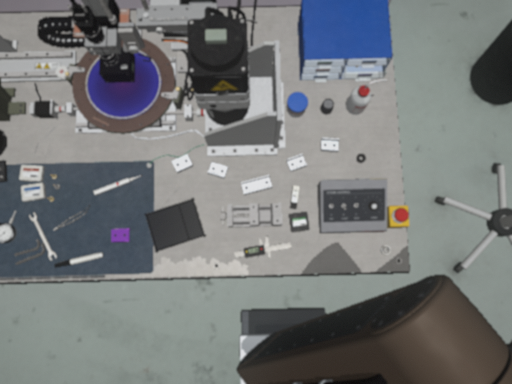

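View pics/side0.png

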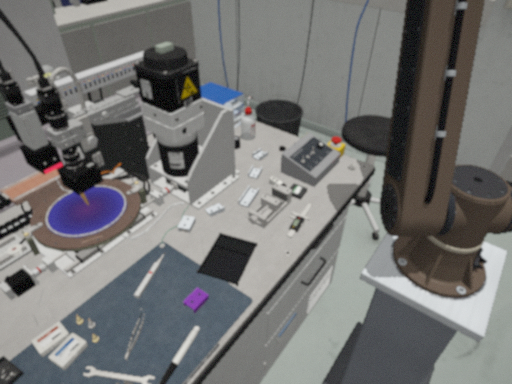

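View pics/wrist0.png

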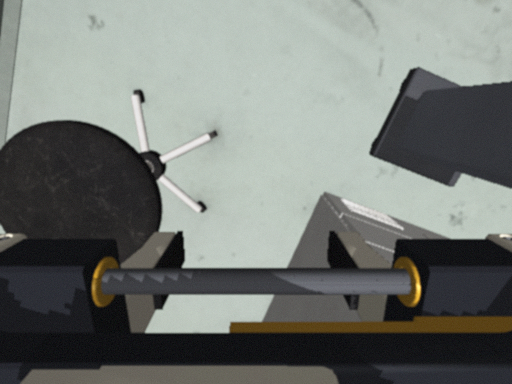

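The top view shows the tray at about (175,225) and small parts around (180–375, 140–225). I'll enlarge that area next.

```bash
cat > h.py <<'E'
import numpy as np,cv2
from scipy.spatial.transform import Rotation as R
def pose(s): return R.from_euler('xyz',s['attitude'],degrees=True).as_matrix(),np.array(s['xyz'])
def px2w(s,u,v,z):
    r,t=pose(s);K=s['mtx'];d=r@np.array([(u-K[0,2])/K[0,0],(v-K[1,2])/K[1,1],1]);k=(z-t[2])/d[2];return t+k*d
def cloud(s):
    r,t=pose(s);K=s['mtx'];Z=s['z_map'];v,u=np.indices(Z.shape)
    p=np.stack([(u-K[0,2])/K[0,0]*Z,(v-K[1,2])/K[1,1]*Z,Z],-1);w=p@r.T+t;w[Z==0]=np.nan;return w
def w2px(s,p):
    r,t=pose(s);c=(np.asarray(p)-t)@r;q=c@s['mtx'].T;return q[...,:2]/q[...,2:]
E
python3 - <<'E'
import cv2,numpy as np
from h import *
s=dict(np.load("top0.npz"))
c=s['color'][130:250,140:400]; cv2.imwrite("pics/topc.png",cv2.resize(c,None,fx=3.07,fy=3.07,interpolation=cv2.INTER_CUBIC))
s2=dict(np.load("side0.npz"));c=s2['color'][130:290,160:360]; cv2.imwrite("pics/sidec.png",cv2.resize(c,None,fx=3.7,fy=3.7,interpolation=cv2.INTER_CUBIC))
for u,v in [(181,162),(217,170),(256,184),(296,162),(330,145),(295,196),(361,158),(175,225),(120,235),(150,165),(299,222)]:
    w=cloud(s)[v,u]; print(u,v,px2w(s,u,v,0.01).round(3),w.round(3))
E
```

```text
181 162 [0.636 0.316 0.01 ] [0.634 0.314 0.02 ]
217 170 [0.61  0.213 0.01 ] [0.612 0.213 0.004]
256 184 [0.566 0.102 0.01 ] [0.567 0.102 0.005]
296 162 [ 0.628 -0.015  0.01 ] [ 0.629 -0.015  0.004]
330 145 [ 0.676 -0.115  0.01 ] [ 0.676 -0.115  0.008]
295 196 [ 0.529 -0.008  0.01 ] [ 0.527 -0.007  0.022]
361 158 [ 0.635 -0.202  0.01 ] [ 0.637 -0.204 -0.   ]
175 225 [0.455 0.332 0.01 ] [0.456 0.333 0.004]
120 235 [0.431 0.486 0.01 ] [0.43  0.483 0.022]
150 165 [0.63  0.404 0.01 ] [0.63  0.405 0.009]
299 222 [ 0.454 -0.016  0.01 ] [ 0.454 -0.015  0.016]
```

View pics/topc.png

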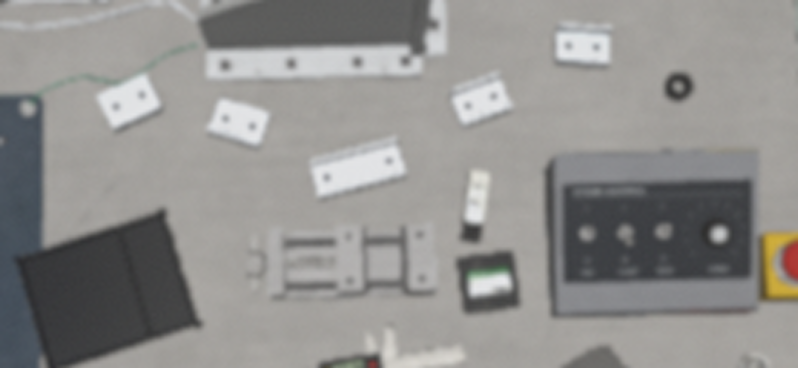

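View pics/sidec.png

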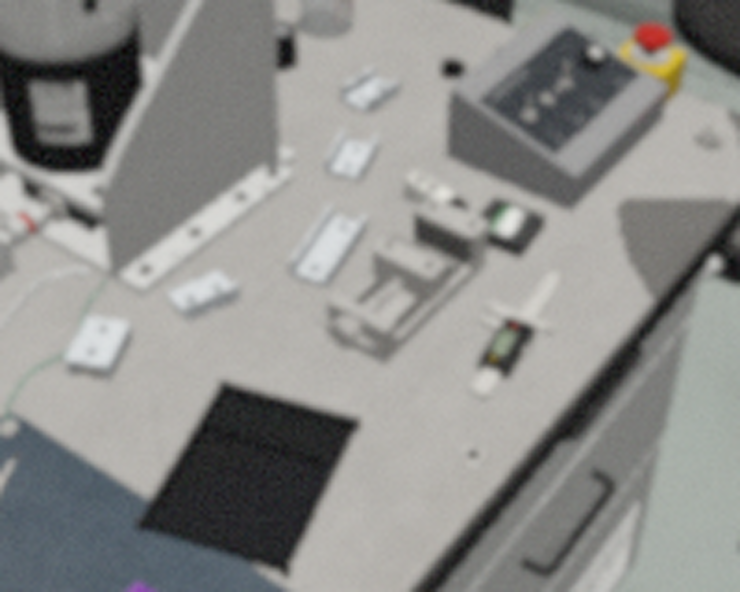

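Run:
```python
import cv2,numpy as np
from h import *
s=dict(np.load("top0.npz"));C=cloud(s)
a=[]
for u,v in [(149,165),(386,247),(216,265),(217,170),(296,162),(330,145)]:
    c=s['color'][v-18:v+18,u-18:u+18];a.append(cv2.resize(c,(250,250),interpolation=cv2.INTER_CUBIC))
    print(u,v,px2w(s,u,v,0).round(3));print((C[v-8:v+9,u-10:u+11,2]*1000).round(0).astype(int)[::2,::1] if 0 else (C[v-7:v+8,u-9:u+10,2]*1000).round(0).astype(int))
cv2.imwrite("pics/cand.png",np.vstack([np.hstack(a[:3]),np.hstack(a[3:])]))
```

```text
149 165 [0.632 0.41  0.   ]
[[                   6                    0                    1
                    -1                    0                    3
                     0                    2                    4
                     4                    0                    3
                    -1                   -4                    5
                     9                    6                    2
                    -5]
 [                   4                    1                    0
                     2                    3                    2
                     0                    2                    3
                     0                    1                    3
                     6                   11                    1
                     4                    2                    1
                     0]
 [                   4                    1                    3
                     3                   -2                    4
                     1                    2                    3
                     3                    5      
[... 28229 characters left out ...]
     4
                    -3                    3                    5
                     2                    2                    1
                     5                    4                    2
                     3]
 [                   1                   -1                   -2
                    -2                    8                    6
                    11                    2                    3
                     3                    3                    6
                    -2                    2                    4
                    -1                    3                    1
                    -2]]<stdin>:7: RuntimeWarning: invalid value encountered in cast
```

View pics/cand.png

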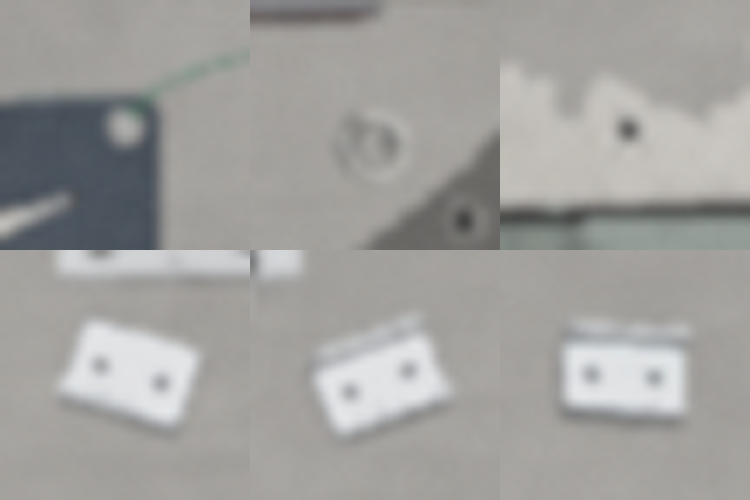

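Candidates, in top-view pixels:
- **Short U-channels, open side up:** (296,162) and (330,145) both show two flanges in the depth map. (217,170) shows only one raised edge, so it is probably the L-angle. (256,184) is the long channel.
- **Upside-down channel:** (181,162), a plain plate 20 mm high. The purple one at (120,235) is not meant.
- **Bearing:** (386,247), a ring 8–10 mm high with a hole. (149,165) is a flat plug or grommet, (216,265) is a plug, and (361,158) is the black collar.

Next I'll move to get a close wrist view.

{"api": "send_rows", "payload": {
  "commands": [
    [0, [0.1, 0.15, 0.05], [0, 0, 0]],
    [0, [0.1, 0.16, 0.05], [0, 0, 0]],
    [0, [0.1, 0.16, 0.02], [0, 0, 0]],
    [0, [0.1, 0.16, 0], [0, 0, 0]],
    [0, [0.1, 0.16, 0], [0, 0, 0]],
    [0, [0.1, 0.16, 0], [0, 0, 0]],
    [0, [0.1, 0.16, 0], [0, 0, 0]],
    [0, [0.1, 0.16, 0], [0, 0, 0]],
    [0, [0.1, 0.16, 0], [0, 0, 0]],
    [0, [0.1, 0.16, 0], [0, 0, 0]],
    [0, [0.1, 0.16, 0], [0, 0, 0]],
    [0, [0.1, 0.16, 0], [0, 0, 0]]
  ]
}}

```text
clock: 1.35
tool_pos: [0.5417, -0.1369, 0.253]
orientation: [-179.9, -0.4, 110.2]
force: [0.8, -1.0, -0.3]
opening: 0.0875
```

```bash
cat >> h.py <<'E'
def snap(name,n=1):
    from plant import snapshot
    ss=[snapshot(name) for _ in range(n)]
    s=dict(ss[-1]); 
    if n>1:
        z=np.stack([x['z_map'] for x in ss]); z[z==0]=np.nan; s['z_map']=np.nan_to_num(np.nanmean(z,0))
        s['color']=np.mean([x['color'] for x in ss],0).astype(np.uint8)
    return s
E
python3 - <<'E'
from h import *
from plant import sensors
s=snap('wrist',4); np.savez('w1.npz',**s); cv2.imwrite('pics/w1.png',cv2.resize(s['color'],(768,576)))
print(sensors.get_obs()['tool_pos'],sensors.get_obs()['orientation'],s['xyz'],s['attitude'])
E
```

```text
[ 0.54129149 -0.13775177  0.25235631] [-179.86651419   -0.40342055  110.32225843] [ 0.46738679 -0.1660046   0.41268197] [162.83205105  -0.46467407 110.39437032]
```

View pics/w1.png

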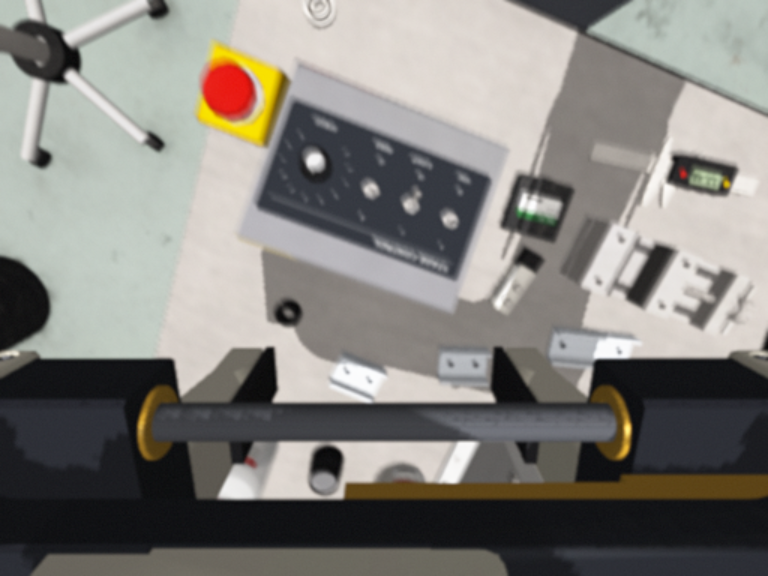

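The wrist view looks toward the robot. The bearing ring is at about (318,8), the collar at (288,312), and the two U-channels at (358,377) and (465,362). I'll move forward for a better view of the channels.

{"api": "send_rows", "payload": {
  "commands": [
    [0, [0.18, 0.03, 0], [0, 0, 0]],
    [0, [0.18, 0.03, 0], [0, 0, 0]],
    [0, [0.07, 0, 0], [0, 0, 0]]
  ]
}}

```text
clock: 1.85
tool_pos: [0.6476, -0.1254, 0.2537]
orientation: [-179.9, -0.4, 110.2]
force: [-0.5, 0.3, -0.3]
opening: 0.0876
```

Run:
```python
from h import *
from plant import sensors
s=snap('wrist',4); np.savez('w2.npz',**s); cv2.imwrite('pics/w2.png',cv2.resize(s['color'],(768,576)))
print(sensors.get_obs()['tool_pos'],sensors.get_obs()['orientation'],s['xyz'],s['attitude'])
```

```text
[ 0.6448796  -0.12595269  0.25375196] [-179.84447075   -0.44618976  110.1025009 ] [ 0.57082984 -0.15522902  0.41377768] [162.89355909  -0.50875573 110.08929358]
```

View pics/w2.png

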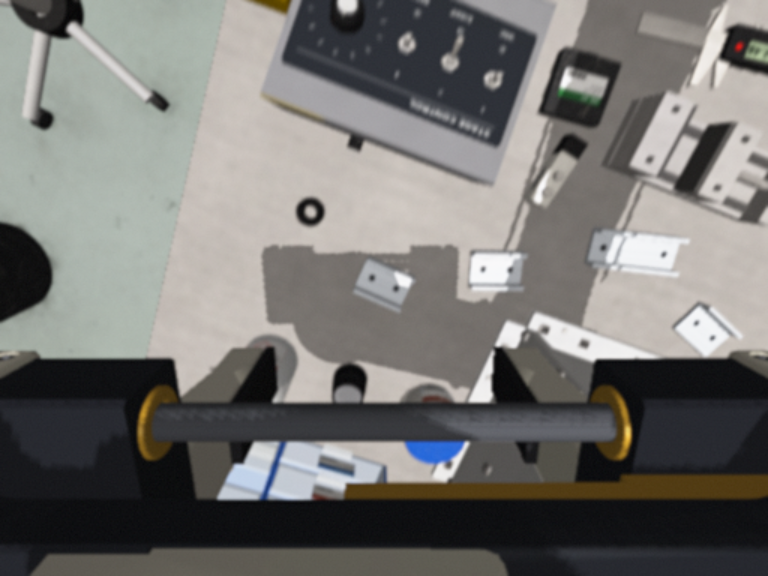

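```bash
cat >> h.py <<'E'
def box_corners(x,y,yaw,L=.05,W=.036,z=.018):
    c,s_=np.cos(np.radians(yaw)),np.sin(np.radians(yaw))
    return np.array([[x+c*a*L/2-s_*b*W/2,y+s_*a*L/2+c*b*W/2,z] for a,b in((1,1),(-1,1),(-1,-1),(1,-1))])
def fitrect(C,cx,cy,r,zlo,zhi=.04):
    m=(np.hypot(C[...,0]-cx,C[...,1]-cy)<r)&(C[...,2]>zlo)&(C[...,2]<zhi)
    p=C[m][:,:2].astype(np.float32)
    (x,y),(w,h),a=cv2.minAreaRect(p*1000)
    if w<h: w,h,a=h,w,a+90
    return len(p),x/1000,y/1000,w,h,a%180
def overlay(s,polys,fn,u,v,hw=40,k=7):
    im=s['color']; u,v=int(u),int(v); c=im[max(v-hw,0):v+hw,max(u-hw,0):u+hw]; c=cv2.resize(c,None,fx=k,fy=k,interpolation=cv2.INTER_CUBIC)
    for P,col in polys:
        q=((w2px(s,P)-[max(u-hw,0),max(v-hw,0)]+.5)*k-.5).astype(int)
        cv2.polylines(c,[q.reshape(-1,1,2)],True,col,1)
    cv2.imwrite(fn,c)
E
python3 - <<'E'
from h import *
s=dict(np.load('w2.npz'));C=cloud(s)
t=C[215:240,170:230]; print('table',np.nanmean(t[...,2]),np.nanstd(t[...,2]))
for n,(u,v) in dict(A=(256,189),B=(331,179),L=(421,167),ang=(470,220)).items():
    p=px2w(s,u,v,.006); print(n,p.round(4))
    for zl in(.004,.011): print('   ',zl,np.round(fitrect(C,p[0],p[1],.04,zl),4))
s0=dict(np.load('top0.npz'));
print(px2w(s0,296,162,.006),px2w(s0,330,145,.006))
E
```

```text
table 0.025321996199594934 0.06704866893391442
A [ 0.6767 -0.1121  0.006 ]
    0.004 [ 9.70000e+02  6.78300e-01 -1.12400e-01  5.27749e+01  4.26354e+01
  8.55229e+01]
    0.011 [ 3.38000e+02  6.77100e-01 -1.12900e-01  5.12322e+01  3.96712e+01
  8.63521e+01]
B [ 0.6247 -0.0137  0.006 ]
    0.004 [ 1.013000e+03  6.263000e-01 -1.230000e-02  5.541310e+01  4.192410e+01
  1.096705e+02]
    0.011 [ 3.480000e+02  6.262000e-01 -1.360000e-02  5.253340e+01  3.909920e+01
  1.082279e+02]
L [0.5634 0.1023 0.006 ]
    0.004 [1.472000e+03 5.646000e-01 1.026000e-01 7.961010e+01 4.110180e+01
 1.036141e+02]
    0.011 [4.650000e+02 5.640000e-01 1.022000e-01 7.495310e+01 3.838150e+01
 1.037376e+02]
ang [0.6106 0.2157 0.006 ]
    0.004 [9.25000e+02 6.12600e-01 2.18300e-01 7.01218e+01 5.41880e+01 8.75343e+01]
    0.011 [153.       0.5964   0.2214  59.4448   6.8814  70.4979]
[ 0.6288486  -0.01491658  0.006     ] [ 0.6769456  -0.11554859  0.006     ]
```

Run:
```python
from h import *
s=dict(np.load('w2.npz'))
P=[]
for x,y,a in((.677,-.1127,86.3),(.6262,-.0135,108.4)):
    P+= [(box_corners(x,y,a,z=.018),(0,0,255)),(box_corners(x,y,a,z=.0),(0,255,0))]
overlay(s,P,'pics/ov1.png',295,190,55,7)
```

```text
(no output)
```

View pics/ov1.png

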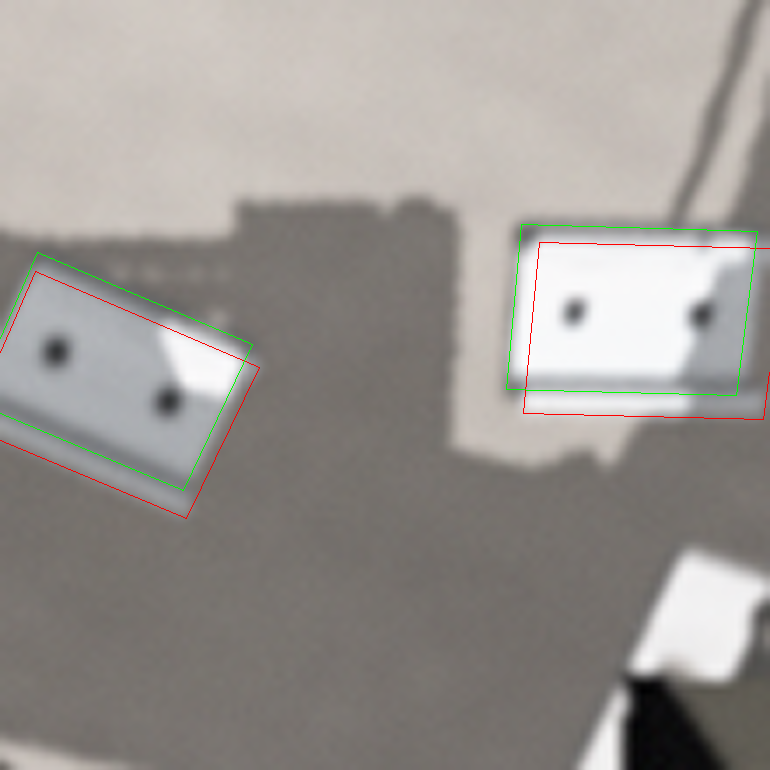

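The overlay matches both U-channels: A at (0.677, −0.113) with yaw 86.3°, and B at (0.626, −0.0135) with yaw 108.4°. I'll approach A first.

{"api": "send_rows", "payload": {
  "commands": [
    [0.1, [0.06, 0.025, -0.1], [0, 0, -0.022]],
    [0.1, [0.06, 0.025, -0.15], [0, 0, -0.022]],
    [0.1, [0, 0, -0.18], [0, 0, -0.022]],
    [0.1, [0, 0, -0.18], [0, 0, 0]],
    [0.1, [0, 0, -0.12], [0, 0, 0]],
    [0.1, [0, 0, 0], [0, 0, 0]]
  ]
}}

```text
clock: 2.65
tool_pos: [0.6695, -0.1193, 0.0727]
orientation: [179.7, -0.4, 84.9]
force: [-1.3, -0.5, -0.1]
opening: 0.0789
```

```bash
cat >> h.py <<'E'
def goto(x,y,z,yaw,roll=180.,pitch=0.):
    from plant import sensors
    o=sensors.get_obs(); p=o['tool_pos']; d=(np.array([x,y,z])-p)
    R0=R.from_euler('xyz',o['orientation'],degrees=True); R1=R.from_euler('xyz',[roll,pitch,yaw],degrees=True)
    rv=(R1*R0.inv()).as_rotvec(degrees=True)
    print('clock',o['clock'],'at',p.round(4),o['orientation'].round(2),'open',round(o['opening'],4),'F',o['force'].round(1))
    print('shift units',(d/.25).round(3),'|d|mm',round(np.linalg.norm(d)*1000,1),'turn units',(rv/360).round(4),'deg',round(np.linalg.norm(rv),1))
E
python3 -c "
from h import *
goto(.677,-.1127,.0015,86.3)"
```

```text
clock 2.65 at [ 0.6695 -0.1193  0.0727] [179.65  -0.35  84.95] open 0.0789 F [-1.3 -0.5 -0.1]
shift units [ 0.03   0.026 -0.285] |d|mm 71.8 turn units [-0.0009  0.001   0.0038] deg 1.4
```

{"api": "send_rows", "payload": {
  "commands": [
    [0.1, [0.03, 0.026, -0.05], [-0.0009, 0.001, 0.0038]],
    [0.1, [0, 0, -0.1], [0, 0, 0]],
    [0.1, [0, 0, 0], [0, 0, 0]]
  ]
}}

```text
clock: 2.95
tool_pos: [0.6788, -0.1138, 0.0396]
orientation: [179.7, 0.0, 86.4]
force: [-0.6, 0.2, -0.7]
opening: 0.0788
```

```bash
python3 -c "
from h import *
goto(.677,-.1127,.0015,86.3)"
```

```text
clock 2.95 at [ 0.6788 -0.1138  0.0396] [1.7968e+02 4.0000e-02 8.6450e+01] open 0.0788 F [-0.6  0.2 -0.7]
shift units [-0.007  0.004 -0.152] |d|mm 38.1 turn units [ 0.0002  0.0009 -0.0004] deg 0.4
```

{"api": "send_rows", "payload": {
  "commands": [
    [0.1, [-0.007, 0.004, -0.07], [0, 0, 0]],
    [0.1, [0, 0, -0.06], [0, 0, 0]],
    [0.1, [0, 0, -0.012], [0, 0, 0]],
    [0.1, [0, 0, 0], [0, 0, 0]]
  ]
}}

```text
clock: 3.35
tool_pos: [0.6821, -0.1128, 0.0108]
orientation: [179.1, 0.1, 86.6]
force: [-0.1, -0.2, 0.3]
opening: 0.0792
```

```bash
python3 -c "
from h import *
goto(.677,-.1127,.0015,86.3)
s=snap('wrist'); cv2.imwrite('pics/w3.png',cv2.resize(s['color'],(768,576)))"
```

```text
clock 3.35 at [ 0.6821 -0.1128  0.0108] [1.7912e+02 6.0000e-02 8.6640e+01] open 0.0792 F [-0.1 -0.2  0.3]
shift units [-0.02   0.    -0.037] |d|mm 10.6 turn units [ 0.0003  0.0024 -0.0009] deg 0.9
```

View pics/w3.png

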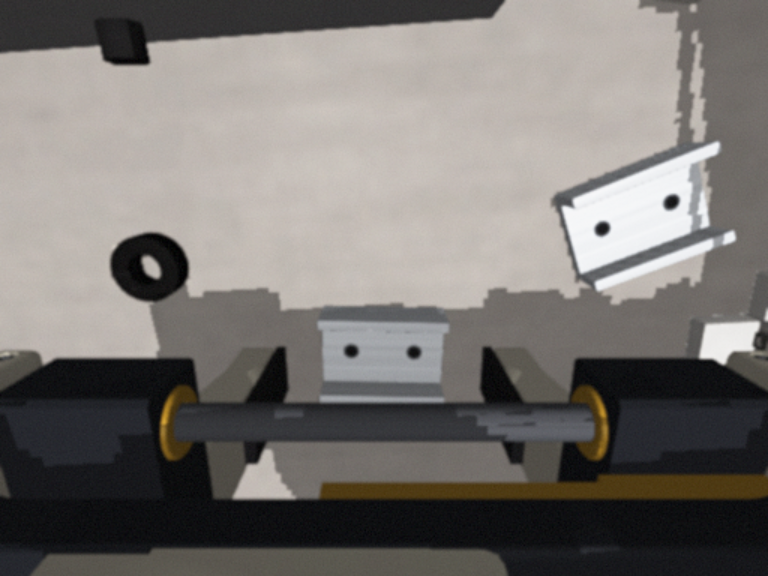

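The channel is centred between the fingers at about (383,352). I'll correct x and finish the descent.

{"api": "send_rows", "payload": {
  "commands": [
    [0.1, [-0.02, 0, -0.02], [0, 0.0024, -0.001]],
    [0.1, [-0.004, 0, -0.014], [0, 0, 0]],
    [0.1, [0, 0, 0], [0, 0, 0]]
  ]
}}

```text
clock: 3.7
tool_pos: [0.677, -0.1128, 0.0042]
orientation: [179.9, 0.1, 86.3]
force: [-0.0, -0.9, 0.5]
opening: 0.0788
```

```bash
python3 -c "
from h import *
goto(.677,-.1127,.0015,86.3)"
```

```text
clock 3.7 at [ 0.677  -0.1128  0.0042] [1.7987e+02 1.0000e-01 8.6260e+01] open 0.0788 F [-0.  -0.9  0.5]
shift units [-0.     0.    -0.011] |d|mm 2.7 turn units [0.0003 0.0003 0.0001] deg 0.2
```

{"api": "send_rows", "payload": {
  "commands": [
    [0.1, [0, 0, -0.011], [0, 0, 0]],
    [1, [0, 0, 0], [0, 0, 0]],
    [1, [0, 0, 0], [0, 0, 0]],
    [1, [0, 0, 0], [0, 0, 0]],
    [1, [0, 0, 0], [0, 0, 0]]
  ]
}}

```text
clock: 4.2
tool_pos: [0.6772, -0.1129, 0.0015]
orientation: [179.8, 0.1, 86.3]
force: [1.1, -0.3, -1.3]
opening: 0.0528
```

{"api": "send_rows", "payload": {
  "commands": [
    [1, [0, 0, 0], [0, 0, 0]],
    [1, [0, 0, 0], [0, 0, 0]],
    [1, [0, 0, 0.04], [0, 0, 0]],
    [1, [0, 0, 0.1], [0, 0, 0]],
    [1, [0, 0, 0.15], [0, 0, 0]],
    [1, [0, 0, 0.15], [0, 0, 0]],
    [1, [0, 0, 0.15], [0, 0, 0]]
  ]
}}

```text
clock: 4.9
tool_pos: [0.6718, -0.1131, 0.1489]
orientation: [-179.4, 0.2, 86.2]
force: [0.6, -0.0, -1.4]
opening: 0.0491
```

```bash
python3 -c "
from h import *
goto(.5,.25,.2,196)
s=snap('wrist'); cv2.imwrite('pics/w4.png',cv2.resize(s['color'],(768,576)))"
```

```text
clock 4.9 at [ 0.6718 -0.1131  0.1489] [-179.41    0.18   86.22] open 0.0491 F [ 0.6 -0.  -1.4]
shift units [-0.687  1.452  0.204] |d|mm 404.9 turn units [ 0.0019 -0.0008  0.305 ] deg 109.8
```

View pics/w4.png

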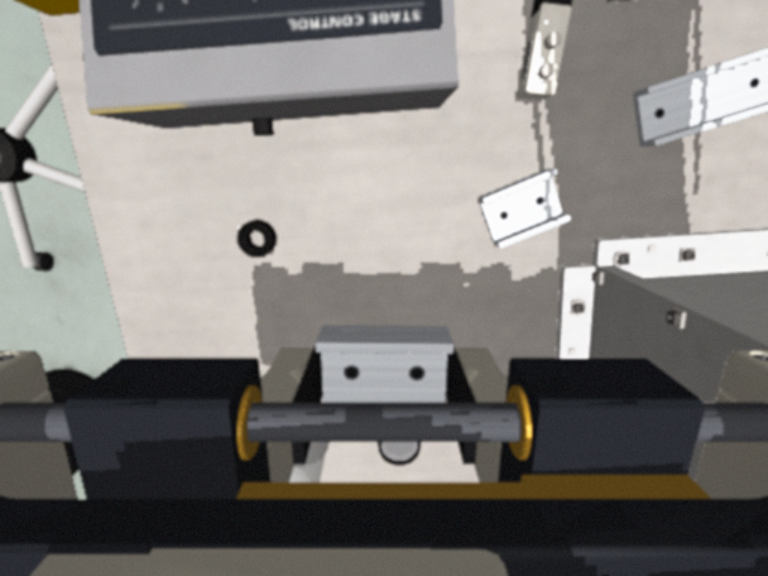

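The channel is held level at 49.1 mm opening. I'll pull back in front of the machine, swing to the tray and turn to its yaw.

{"api": "send_rows", "payload": {
  "commands": [
    [1, [-0.17, 0.03, 0.08], [0, 0, 0.02]],
    [1, [-0.17, 0.05, 0.08], [0, 0, 0.0235]],
    [1, [-0.16, 0.08, 0.05], [0, 0, 0.0235]],
    [1, [-0.1, 0.14, 0.02], [0, 0, 0.0235]],
    [1, [-0.05, 0.19, 0], [0, 0, 0.0235]],
    [1, [0, 0.19, 0], [0, 0, 0.0235]],
    [1, [0, 0.19, 0], [0, 0, 0.0235]],
    [1, [0, 0.19, 0], [0, 0, 0.0235]],
    [1, [0, 0.19, 0], [0, 0, 0.0235]],
    [1, [0, 0.19, 0], [0, 0, 0.0235]],
    [1, [0, 0.19, 0], [0, 0, 0.0235]],
    [1, [0, 0.19, 0], [0, 0, 0.0235]]
  ]
}}

```text
clock: 6.15
tool_pos: [0.5043, 0.3517, 0.2266]
orientation: [179.2, 0.8, -171.7]
force: [1.6, 0.2, -0.5]
opening: 0.049
```

```bash
python3 -c "
from h import *
goto(.47,.40,.2,196)
s=snap('wrist'); cv2.imwrite('pics/w5.png',cv2.resize(s['color'],(768,576)))"
```

```text
clock 6.15 at [0.5043 0.3517 0.2266] [ 179.23    0.78 -171.74] open 0.049 F [ 1.6  0.2 -0.5]
shift units [-0.137  0.193 -0.107] |d|mm 65.0 turn units [-0.0026  0.0017  0.0215] deg 7.8
```

View pics/w5.png

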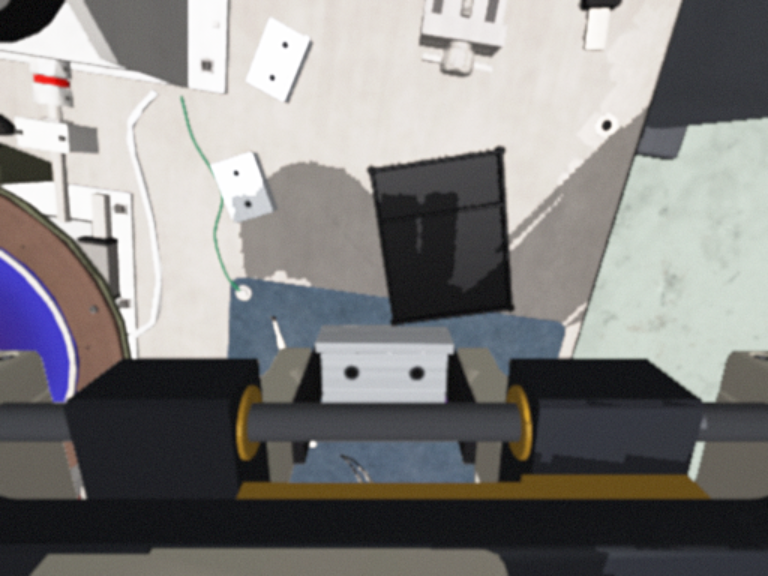

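```bash
cat >> h.py <<'E'
def trayfit(s,roi,x0,th=70):
    from scipy.optimize import minimize
    g=cv2.cvtColor(s['color'],cv2.COLOR_BGR2HSV); v=g[...,2]; m=((v<th)).astype(np.uint8)
    M=np.zeros_like(m); u0,v0,u1,v1=roi; M[v0:v1,u0:u1]=m[v0:v1,u0:u1]
    n,lab,st,_=cv2.connectedComponentsWithStats(M); k=1+np.argmax(st[1:,4]); M=(lab==k).astype(np.uint8)
    M=cv2.morphologyEx(M,cv2.MORPH_CLOSE,np.ones((9,9),np.uint8))
    K=4;Mb=cv2.resize(M*255,None,fx=K,fy=K,interpolation=cv2.INTER_LINEAR)>127
    def cost(p):
        P=np.vstack([box_corners(p[0],p[1],p[2],.110,.141,z) for z in(0,.012)])
        q=cv2.convexHull(((w2px(s,P)+.5)*K-.5).astype(np.float32)); I=np.zeros(Mb.shape,np.uint8); cv2.fillPoly(I,[np.round(q*16).astype(np.int32)],1,shift=4)
        I=I>0; return 1-(I&Mb).sum()/(I|Mb).sum()
    r=minimize(cost,x0,method='Nelder-Mead',options=dict(initial_simplex=np.array([x0]*4)+np.array([[0,0,0],[.008,0,0],[0,.008,0],[0,0,4]]),xatol=1e-5,fatol=1e-5))
    return r.x,r.fun
E
python3 - <<'E'
from h import *
s=snap('wrist',4); np.savez('w6.npz',**s)
f,c=trayfit(s,(235,92,355,225),[.455,.332,16]); print(f,c)
x,y,a=f
ct=R.from_euler('z',a,degrees=True).as_matrix()
for n,l in dict(wide=[0,.0215,.004],narrow=[0,-.0475,.004]).items(): print(n,ct@l+[x,y,0])
def seg(l,r,b,t,z): return np.array([ct@[i,j,z]+[x,y,0] for i,j in((l,b),(r,b),(r,t),(l,t))])
P=[(box_corners(x,y,a,.110,.141,.012),(0,0,255)),(box_corners(x,y,a,.110,.141,0),(0,255,0)),(seg(-.055,.055,-.0275,-.0245,.012),(255,255,0)),(seg(-.052,.052,-.0245,.0675,.004),(255,0,255))]
s2=dict(s); s2['color']=np.clip(s['color'].astype(int)*2,0,255).astype(np.uint8)
overlay(s2,P,'pics/ov2.png',295,158,62,6)
C=cloud(s); 
for nm,(i,j) in dict(floor=(0,.02),fl2=(0,-.05)).items():
    q=w2px(s,ct@[i,j,.004]+[x,y,0]).astype(int); print(nm,np.nanmean(C[q[1]-5:q[1]+5,q[0]-5:q[0]+5,2]))
E
```

```text
[ 0.45549412  0.33347276 16.29219078] 0.15461682762453965
wide [0.4494626  0.35410939 0.004     ]
narrow [0.46881958 0.28788019 0.004     ]
floor 0.006086803335827133
fl2 0.006085971960007244
```

View pics/ov2.png

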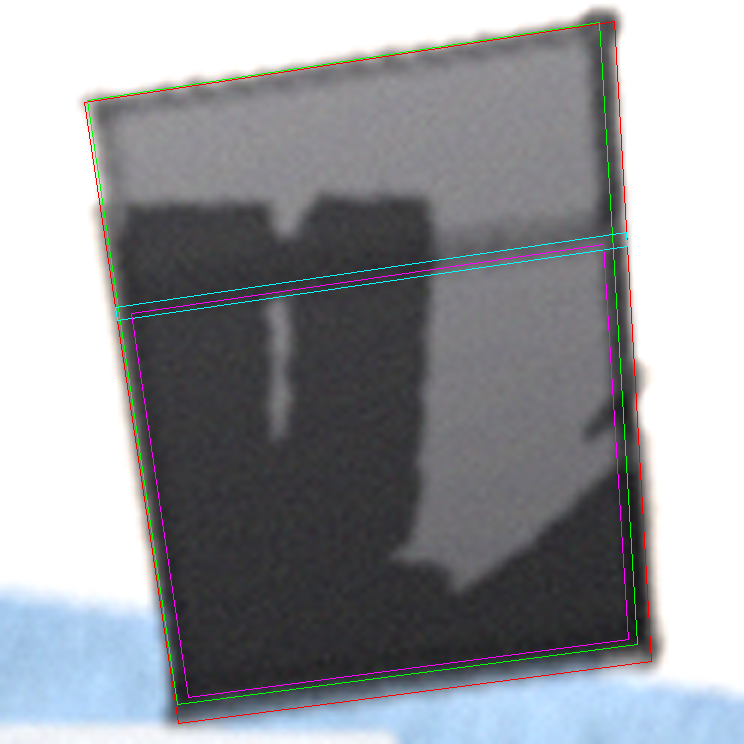

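Run:
```python
from h import *
s=dict(np.load('w6.npz'))
hsv=cv2.cvtColor(s['color'],cv2.COLOR_BGR2HSV)
for n,(u,v) in dict(bare=(320,165),lit=(275,120),mat=(270,205),shade=(240,140)).items(): print(n,hsv[v,u])
s2=dict(s); c=s['color'].copy().astype(int); sat=hsv[...,1]; c[(sat>60)]+=60; s2['color']=np.clip(c,0,255).astype(np.uint8)
for th in(75,82,90):
    f,q=trayfit(s2,(235,92,355,225),[.455,.333,16],th); print(th,f,q)
x,y,a=f
P=[(box_corners(x,y,a,.110,.141,.012),(0,0,255)),(box_corners(x,y,a,.110,.141,0),(0,255,0))]
s2['color']=np.clip(s['color'].astype(int)*2,0,255).astype(np.uint8)
overlay(s2,P,'pics/ov3.png',295,158,62,6)
```

```text
bare [135   9  58]
lit [150   4  72]
mat [135  21  24]
shade [ 13  22 142]
75 [ 0.4555154   0.33340633 16.24170216] 0.021856256284020437
82 [ 0.45531866  0.3333682  16.62726201] 0.01857183295015985
90 [ 0.45575177  0.33326533 16.41017726] 0.018559109492561898
```

View pics/ov3.png

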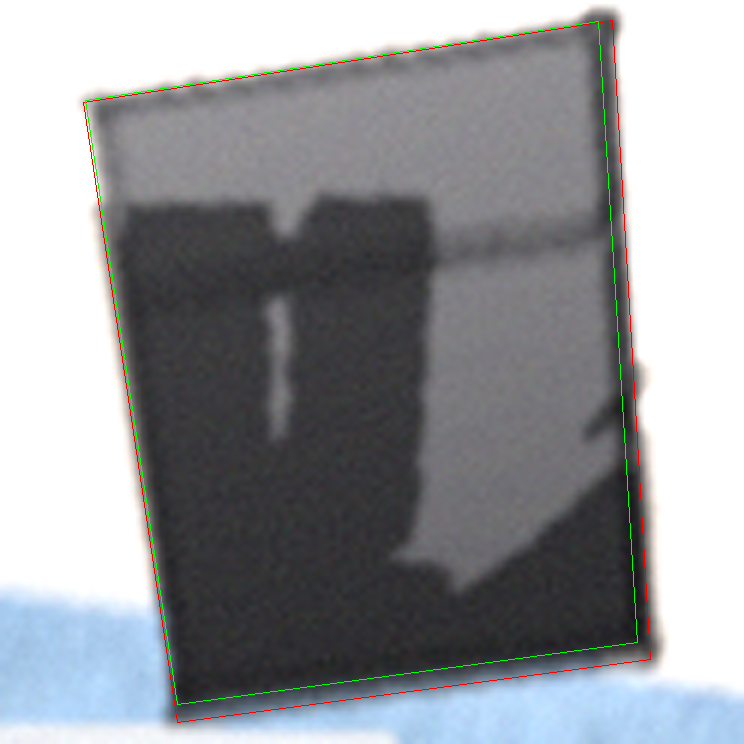

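The tray fits at (0.4555, 0.3333) with yaw about 16.4°, and the divider and floor fall where expected to within 1–2 mm. I'll place A at bay y = +21, which puts the TCP at (0.4435, 0.374) with yaw 196.4°.

```bash
python3 -c "
from h import *
goto(.4435,.374,.06,196.4)"
```

```text
clock 6.4 at [0.5044 0.3496 0.2256] [ 179.29    0.7  -172.12] open 0.0492 F [-0.9  0.2 -0.9]
shift units [-0.244  0.098 -0.663] |d|mm 178.2 turn units [-0.0023  0.0015  0.0237] deg 8.6
```

{"api": "send_rows", "payload": {
  "commands": [
    [1, [-0.06, 0.025, -0.08], [-0.001, 0.001, 0.012]],
    [1, [-0.06, 0.025, -0.14], [-0.001, 0, 0.012]],
    [1, [-0.06, 0.025, -0.15], [0, 0, 0]],
    [1, [-0.06, 0.02, -0.15], [0, 0, 0]],
    [1, [0, 0, -0.1], [0, 0, 0]],
    [1, [0, 0, 0], [0, 0, 0]]
  ]
}}

```text
clock: 7.0
tool_pos: [0.445, 0.3662, 0.072]
orientation: [179.7, 0.6, -163.9]
force: [-0.0, -1.2, -0.8]
opening: 0.049
```

```bash
python3 -c "
from h import *
goto(.4435,.374,.03,196.4)"
```

```text
clock 7.0 at [0.445  0.3662 0.072 ] [ 179.68    0.61 -163.91] open 0.049 F [-0.  -1.2 -0.8]
shift units [-0.006  0.031 -0.168] |d|mm 42.7 turn units [-0.0013  0.0014  0.0009] deg 0.8
```

{"api": "send_rows", "payload": {
  "commands": [
    [1, [-0.006, 0.031, -0.07], [-0.0013, 0.0014, 0.0009]],
    [1, [0, 0.003, -0.07], [0, 0, 0]],
    [1, [0, 0, 0], [0, 0, 0]],
    [1, [0, 0, 0], [0, 0, 0]]
  ]
}}

```text
clock: 7.4
tool_pos: [0.4472, 0.3737, 0.0429]
orientation: [179.8, 0.3, -163.9]
force: [-0.6, 0.4, -0.4]
opening: 0.0493
```

```bash
python3 -c "
from h import *
goto(.4435,.374,.0065,196.4)
s=snap('wrist',2); np.savez('w7.npz',**s); cv2.imwrite('pics/w7.png',cv2.resize(np.clip(s['color'].astype(int)*1.6,0,255).astype(np.uint8),(768,576)))"
```

```text
clock 7.4 at [0.4472 0.3737 0.0429] [ 179.82    0.29 -163.88] open 0.0493 F [-0.6  0.4 -0.4]
shift units [-0.015  0.001 -0.146] |d|mm 36.6 turn units [-0.0007  0.0006  0.0008] deg 0.4h.py:16: RuntimeWarning: Mean of empty slice
  z=np.stack([x['z_map'] for x in ss]); z[z==0]=np.nan; s['z_map']=np.nan_to_num(np.nanmean(z,0))
```

View pics/w7.png

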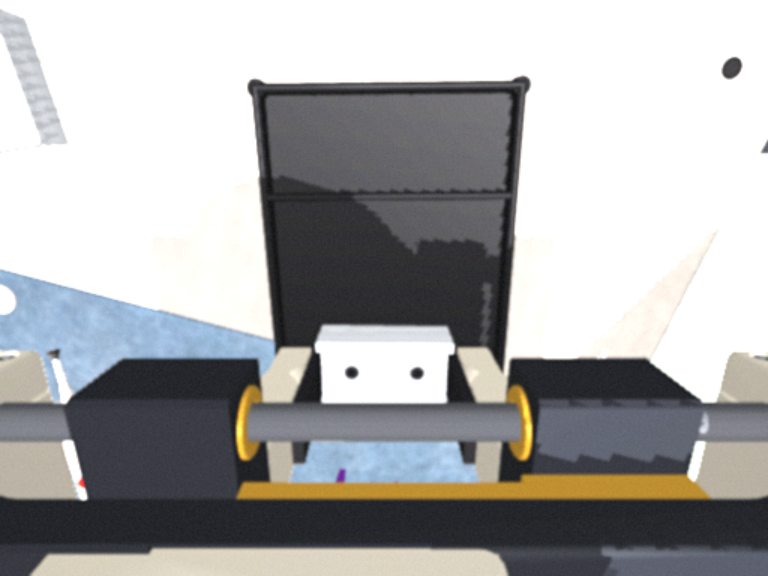

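The tray and channel line up well in this view. I'll cross-check the tray pose from the end corners at (256,86) and (521,84) and the divider at y≈195.

Run:
```python
from h import *
s=dict(np.load('w7.npz'))
x,y,a=.4555,.3333,16.4
ct=R.from_euler('z',a,degrees=True).as_matrix()
def seg(l,r,b,t,z): return np.array([ct@[i,j,z]+[x,y,0] for i,j in((l,b),(r,b),(r,t),(l,t))])
P=[(seg(-.055,.055,-.0705,.0705,.012),(0,0,255)),(seg(-.052,.052,-.0275,-.0245,.012),(255,255,0)),(seg(-.052,.052,-.0245,.0675,.004),(255,0,255))]
s['color']=np.clip(s['color'].astype(int)*2.5,0,255).astype(np.uint8)
overlay(s,P,'pics/ov4.png',260,130,100,4)
```

```text
(no output)
```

View pics/ov4.png

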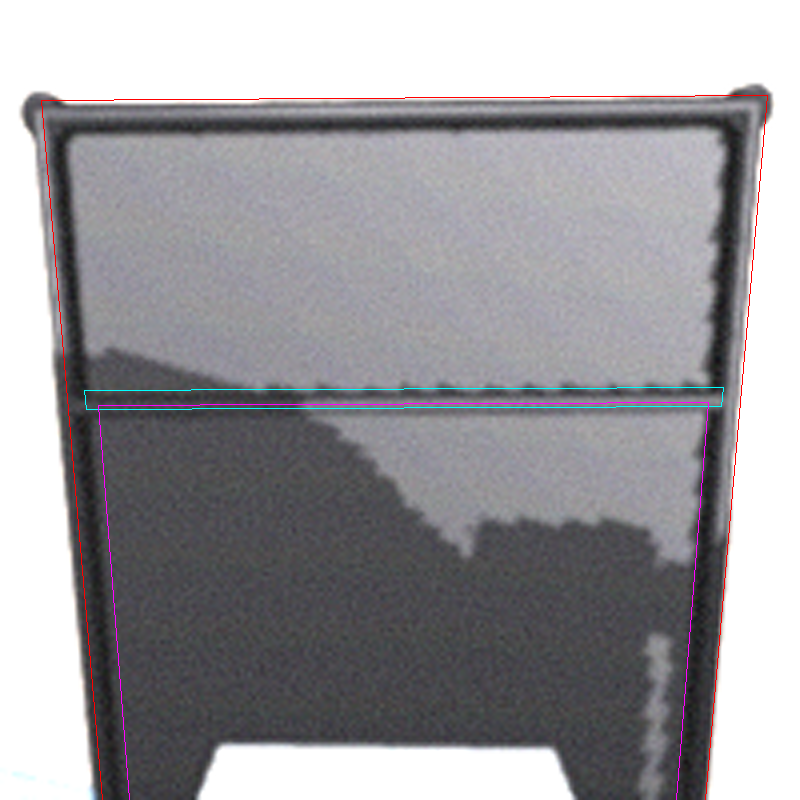

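Agreement is within about 1 mm, so I'll lower it.

{"api": "send_rows", "payload": {
  "commands": [
    [1, [-0.015, 0.001, -0.07], [-0.0007, 0.0006, 0.0008]],
    [1, [-0.005, 0, -0.05], [0, 0, 0]],
    [1, [-0.003, 0, -0.01], [0, 0, 0]],
    [1, [0, 0, 0], [0, 0, 0]]
  ]
}}

```text
clock: 7.9
tool_pos: [0.4431, 0.3756, 0.0141]
orientation: [179.7, 0.4, -163.6]
force: [-0.3, 0.2, -0.6]
opening: 0.0493
```

```bash
python3 -c "
from h import *
goto(.4435,.374,.0062,196.4)"
```

```text
clock 7.9 at [0.4431 0.3756 0.0141] [ 179.73    0.35 -163.63] open 0.0493 F [-0.3  0.2 -0.6]
shift units [ 0.001 -0.006 -0.031] |d|mm 8.0 turn units [-0.001   0.0007  0.0001] deg 0.4
```

{"api": "send_rows", "payload": {
  "commands": [
    [1, [0.001, -0.006, -0.022], [-0.001, 0.0007, 0]],
    [1, [0, 0, -0.009], [0, 0, 0]],
    [1, [0, 0, 0], [0, 0, 0]]
  ]
}}

```text
clock: 8.2
tool_pos: [0.444, 0.3746, 0.007]
orientation: [180.0, 0.1, -163.6]
force: [-0.4, 0.2, -1.0]
opening: 0.0496
```

```bash
python3 -c "
from h import *
goto(.4435,.374,.0058,196.4)"
```

```text
clock 8.2 at [0.444  0.3746 0.007 ] [ 1.7998e+02  6.0000e-02 -1.6362e+02] open 0.0496 F [-0.4  0.2 -1. ]
shift units [-0.002 -0.002 -0.005] |d|mm 1.4 turn units [-0.0001  0.0001  0.    ] deg 0.1
```

{"api": "send_rows", "payload": {
  "commands": [
    [1, [-0.002, -0.002, -0.005], [0, 0, 0]],
    [0.36, [0, 0, 0], [0, 0, 0]],
    [0.36, [0, 0, 0], [0, 0, 0]],
    [0.36, [0, 0, 0.02], [0, 0, 0]],
    [0.36, [0, 0, 0.06], [0, 0, 0]],
    [0.36, [0, 0, 0.12], [0, 0, 0]],
    [0.2, [0, 0, 0.15], [0, 0, 0]],
    [0.1, [0, 0, 0.15], [0, 0, 0]],
    [0.1, [0, 0, 0.1], [0, 0, 0]]
  ]
}}

```text
clock: 9.1
tool_pos: [0.4418, 0.3713, 0.1592]
orientation: [-179.7, -0.2, -163.6]
force: [0.2, 0.5, 0.5]
opening: 0.0747
```

```bash
python3 -c "
from h import *
goto(.6262,-.0135,.06,108.4)
s=snap('wrist'); np.savez('w8.npz',**s); cv2.imwrite('pics/w8.png',cv2.resize(np.clip(s['color'].astype(int)*1.3,0,255).astype(np.uint8),(768,576)))"
```

```text
clock 9.1 at [0.4418 0.3713 0.1592] [-179.74   -0.24 -163.62] open 0.0747 F [0.2 0.5 0.5]
shift units [ 0.738 -1.539 -0.397] |d|mm 438.1 turn units [ 0.0004 -0.001  -0.2444] deg 88.0
```

View pics/w8.png

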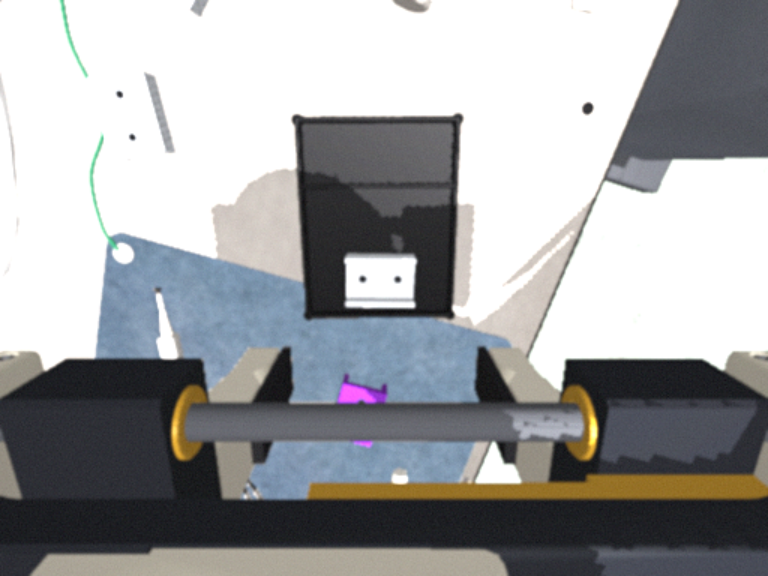

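A sits well in the bay. Channel B is next to the machine, so I'll tilt the gripper 15° toward the robot to grasp it. Swinging back first.

{"api": "send_rows", "payload": {
  "commands": [
    [0.1, [0.03, -0.12, 0.08], [0, 0, -0.02]],
    [0.1, [0.04, -0.17, 0.04], [0, 0, -0.0235]],
    [0.1, [0.04, -0.17, 0], [0, 0, -0.0235]],
    [0.1, [0.04, -0.17, 0], [0, 0, -0.0235]],
    [0.1, [0.04, -0.17, 0], [0, 0, -0.0235]],
    [0.1, [0.04, -0.17, 0], [0, 0, -0.0235]],
    [0.1, [0.04, -0.17, 0], [0, 0, -0.0235]],
    [0.1, [0.04, -0.17, 0], [0, 0, -0.0235]],
    [0.1, [0.04, -0.17, -0.05], [0, 0, -0.0235]],
    [0.1, [0.04, -0.1, -0.1], [0, 0, -0.0235]],
    [0.1, [0.03, -0.03, -0.1], [0, 0, -0.01]],
    [0.1, [0, 0, 0], [0, 0, 0]]
  ]
}}

```text
clock: 10.35
tool_pos: [0.5507, -0.0438, 0.14]
orientation: [179.1, 0.5, 107.4]
force: [-0.9, -0.8, -0.5]
opening: 0.079
```

```bash
cat >> h.py <<'E'
def gotot(x,y,z,yaw,tilt):
    q=R.from_rotvec(-tilt*np.array([np.cos(np.radians(yaw)),np.sin(np.radians(yaw)),0]),degrees=True)*R.from_euler('xyz',[180,0,yaw],degrees=True)
    e=q.as_euler('xyz',degrees=True); goto(x,y,z,e[2],e[0],e[1]); print('zdir',q.as_matrix()[:,2].round(3))
E
python3 -c "
from h import *
gotot(.60,-.022,.10,108.4,15)"
```

```text
clock 10.35 at [ 0.5507 -0.0438  0.14  ] [179.14   0.54 107.35] open 0.079 F [-0.9 -0.8 -0.5]
shift units [ 0.197  0.087 -0.16 ] |d|mm 67.1 turn units [ 0.0135 -0.0369  0.0031] deg 14.2
zdir [ 0.246  0.082 -0.966]
```

{"api": "send_rows", "payload": {
  "commands": [
    [0.1, [0.03, 0.02, 0], [0.007, -0.0185, 0.0015]],
    [0.1, [0.07, 0.03, -0.05], [0.0065, -0.0185, 0.0015]],
    [0.1, [0.07, 0.03, -0.08], [0, 0, 0]],
    [0.1, [0.02, 0, -0.05], [0, 0, 0]],
    [0.1, [0, 0, 0], [0, 0, 0]]
  ]
}}

```text
clock: 10.85
tool_pos: [0.6008, -0.0216, 0.0997]
orientation: [164.1, 0.2, 109.0]
force: [-0.5, -0.8, 0.2]
opening: 0.0788
```

```bash
python3 -c "
from h import *
gotot(.6262,-.0135,.004,108.4,15)
s=snap('wrist',2); np.savez('w9.npz',**s); cv2.imwrite('pics/w9.png',cv2.resize(s['color'],(768,576)))"
```

```text
clock 10.85 at [ 0.6008 -0.0216  0.0997] [164.14   0.17 108.95] open 0.0788 F [-0.5 -0.8  0.2]
shift units [ 0.102  0.032 -0.383] |d|mm 99.3 turn units [-0.0003  0.0024 -0.0015] deg 1.0
zdir [ 0.246  0.082 -0.966]h.py:16: RuntimeWarning: Mean of empty slice
  z=np.stack([x['z_map'] for x in ss]); z[z==0]=np.nan; s['z_map']=np.nan_to_num(np.nanmean(z,0))
```

View pics/w9.png

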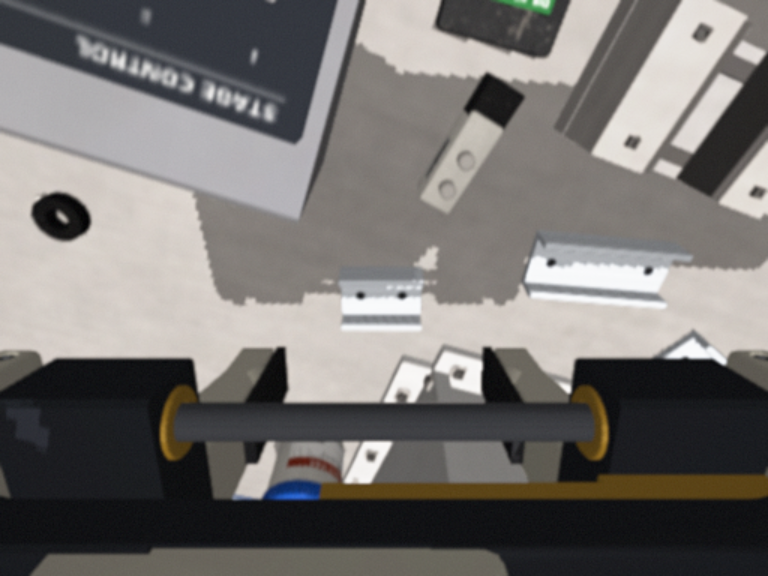

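The view is aligned with the channel at (381,297). Descending.

{"api": "send_rows", "payload": {
  "commands": [
    [0.1, [0.04, 0.013, -0.1], [0, 0.0024, -0.0015]],
    [0.1, [0.05, 0.016, -0.1], [0, 0, 0]],
    [0.1, [0.01, 0.003, -0.06], [0, 0, 0]],
    [0.1, [0, 0, 0], [0, 0, 0]]
  ]
}}

```text
clock: 11.35
tool_pos: [0.6303, -0.0112, 0.0418]
orientation: [164.3, 0.0, 108.7]
force: [-0.7, -0.4, -0.3]
opening: 0.0787
```

```bash
python3 -c "
from h import *
gotot(.6262,-.0135,.004,108.4,15)
s=snap('wrist'); np.savez('w10.npz',**s); cv2.imwrite('pics/w10.png',cv2.resize(s['color'],(768,576)))"
```

```text
clock 11.35 at [ 0.6303 -0.0112  0.0418] [164.33   0.   108.66] open 0.0787 F [-0.7 -0.4 -0.3]
shift units [-0.017 -0.009 -0.151] |d|mm 38.1 turn units [-0.0006  0.0018 -0.0007] deg 0.7
zdir [ 0.246  0.082 -0.966]
```

View pics/w10.png

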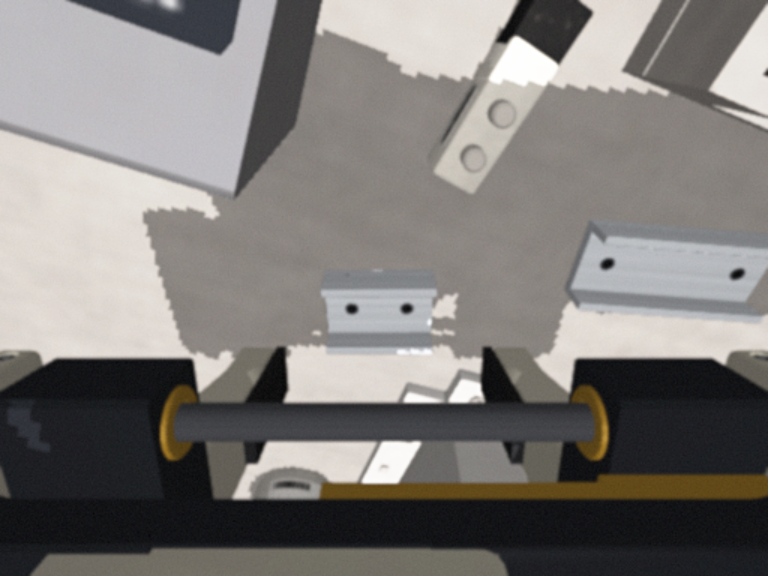

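{"api": "send_rows", "payload": {
  "commands": [
    [0.1, [-0.02, -0.01, -0.06], [0, 0.0018, -0.0007]],
    [0.1, [-0.004, 0, -0.06], [0, 0, 0]],
    [0.1, [-0.004, 0, -0.01], [0, 0, 0]],
    [0.1, [0, 0, 0], [0, 0, 0]]
  ]
}}

```text
clock: 11.8
tool_pos: [0.6249, -0.0132, 0.0142]
orientation: [164.6, -0.2, 108.5]
force: [-0.0, 0.1, 0.1]
opening: 0.0787
```

```bash
python3 -c "
from h import *
gotot(.6262,-.0135,.004,108.4,15)"
```

```text
clock 11.8 at [ 0.6249 -0.0132  0.0142] [164.56  -0.17 108.48] open 0.0787 F [-0.   0.1  0.1]
shift units [ 0.005 -0.001 -0.041] |d|mm 10.3 turn units [-0.0008  0.001  -0.0002] deg 0.5
zdir [ 0.246  0.082 -0.966]
```

{"api": "send_rows", "payload": {
  "commands": [
    [0.1, [0.004, -0.001, -0.03], [-0.0008, 0.001, 0]],
    [0.1, [0, 0, -0.012], [0, 0, 0]],
    [0.1, [0, 0, 0], [0, 0, 0]]
  ]
}}

```text
clock: 12.1
tool_pos: [0.6268, -0.0134, 0.005]
orientation: [164.9, 0.0, 108.5]
force: [-0.1, -0.2, 0.5]
opening: 0.0788
```

```bash
python3 -c "
from h import *
gotot(.6262,-.0135,.004,108.4,15)"
```

```text
clock 12.1 at [ 0.6268 -0.0134  0.005 ] [1.6488e+02 2.0000e-02 1.0849e+02] open 0.0788 F [-0.1 -0.2  0.5]
shift units [-0.002 -0.    -0.004] |d|mm 1.2 turn units [-0.      0.0003 -0.0002] deg 0.1
zdir [ 0.246  0.082 -0.966]
```

{"api": "send_rows", "payload": {
  "commands": [
    [0.1, [-0.002, 0, -0.006], [0, 0, 0]],
    [1, [0, 0, 0], [0, 0, 0]],
    [1, [0, 0, 0], [0, 0, 0]],
    [1, [0, 0, 0], [0, 0, 0]],
    [1, [0, 0, 0], [0, 0, 0]],
    [1, [0, 0, 0], [0, 0, 0]],
    [1, [0, 0, 0], [0, 0, 0]]
  ]
}}

```text
clock: 12.8
tool_pos: [0.6266, -0.0133, 0.004]
orientation: [164.8, 0.0, 108.5]
force: [-0.0, -0.4, -0.3]
opening: 0.0487
```

Gripped, with a 48.7 mm opening. Lifting and drawing back.

{"api": "send_rows", "payload": {
  "commands": [
    [1, [0, 0, 0.04], [0, 0, 0]],
    [1, [-0.02, -0.01, 0.1], [0, 0, 0]],
    [1, [-0.08, 0, 0.15], [0, 0, 0]],
    [1, [-0.12, 0, 0.13], [0, 0, 0]],
    [1, [-0.12, 0.02, 0.1], [-0.0065, 0.018, 0]],
    [1, [-0.05, 0.06, 0.08], [-0.0065, 0.019, 0]],
    [1, [0, 0.1, 0], [0, 0, 0.01]]
  ]
}}

```text
clock: 13.5
tool_pos: [0.5214, 0.0259, 0.1626]
orientation: [179.7, 0.3, 111.9]
force: [0.8, -0.3, -1.6]
opening: 0.0487
```

```bash
python3 -c "
from h import *
goto(.4553,.3338,.1,196.4)
s=snap('wrist'); np.savez('w11.npz',**s); cv2.imwrite('pics/w11.png',cv2.resize(s['color'],(768,576)))"
```

```text
clock 13.5 at [0.5214 0.0259 0.1626] [179.67   0.34 111.91] open 0.0487 F [ 0.8 -0.3 -1.6]
shift units [-0.264  1.231 -0.25 ] |d|mm 321.0 turn units [-0.0005  0.0014  0.2347] deg 84.5
```

View pics/w11.png

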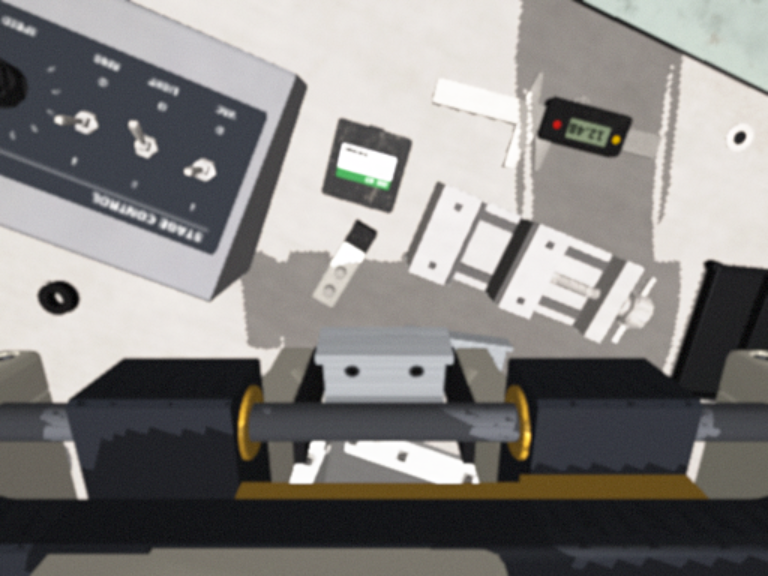

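B is held. Since I picked it up tilted, the channel is now pitched 15°, so I'll restore the tilt when placing it.

{"api": "send_rows", "payload": {
  "commands": [
    [1, [-0.03, 0.15, 0.05], [0, 0, 0.0235]],
    [1, [-0.03, 0.17, 0.03], [0, 0, 0.0235]],
    [1, [-0.03, 0.17, 0], [0, 0, 0.0235]],
    [1, [-0.03, 0.17, 0], [0, 0, 0.0235]],
    [1, [-0.03, 0.17, 0], [0, 0, 0.0235]],
    [1, [-0.03, 0.17, 0], [0, 0, 0.0235]],
    [1, [-0.03, 0.14, 0], [0, 0, 0.0235]],
    [1, [-0.03, 0.08, 0], [0, 0, 0.0235]],
    [1, [-0.02, 0.02, -0.03], [0, 0, 0.0235]],
    [1, [0, 0, -0.1], [0, 0, 0.0235]],
    [1, [0, 0, 0], [0, 0, 0]]
  ]
}}

```text
clock: 14.65
tool_pos: [0.4508, 0.3528, 0.1585]
orientation: [178.9, 0.6, -161.7]
force: [-0.3, -0.3, -1.0]
opening: 0.0491
```

```bash
python3 -c "
from h import *
gotot(.4553,.3338,.06,196.4,15)"
```

```text
clock 14.65 at [0.4508 0.3528 0.1585] [ 178.89    0.59 -161.75] open 0.0491 F [-0.3 -0.3 -1. ]
shift units [ 0.018 -0.076 -0.394] |d|mm 100.4 turn units [ 0.0363  0.013  -0.0049] deg 14.0
zdir [-0.073  0.248 -0.966]
```

{"api": "send_rows", "payload": {
  "commands": [
    [1, [0.009, -0.04, -0.05], [0.018, 0.0065, -0.0025]],
    [1, [0.009, -0.036, -0.13], [0.018, 0.0065, -0.0025]],
    [1, [0, 0, -0.14], [0, 0, 0]],
    [1, [0, 0, -0.06], [0, 0, 0]],
    [1, [0, 0, 0], [0, 0, 0]]
  ]
}}

```text
clock: 15.15
tool_pos: [0.4581, 0.3353, 0.0686]
orientation: [164.5, 0.3, -164.7]
force: [0.3, 0.6, -0.0]
opening: 0.0488
```

```bash
python3 -c "
from h import *
gotot(.4553,.3338,.009,196.4,15)
s=snap('wrist'); np.savez('w12.npz',**s); cv2.imwrite('pics/w12.png',cv2.resize(np.clip(s['color'].astype(int)*1.3,0,255).astype(np.uint8),(768,576)))"
```

```text
clock 15.15 at [0.4581 0.3353 0.0686] [ 164.5     0.25 -164.66] open 0.0488 F [ 0.3  0.6 -0. ]
shift units [-0.011 -0.006 -0.238] |d|mm 59.7 turn units [-0.0015  0.0003  0.003 ] deg 1.2
zdir [-0.073  0.248 -0.966]
```

View pics/w12.png

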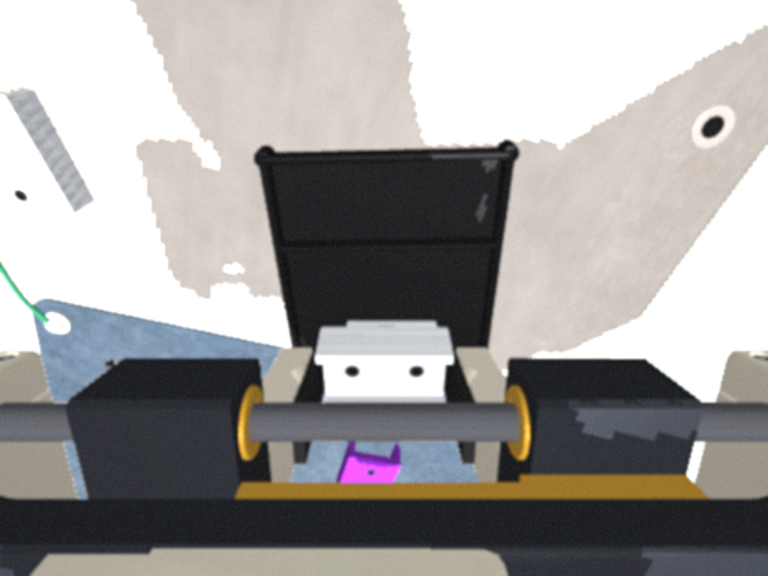

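{"api": "send_rows", "payload": {
  "commands": [
    [1, [-0.011, -0.006, -0.08], [-0.0015, 0, 0.003]],
    [1, [-0.004, 0, -0.09], [0, 0, 0]],
    [1, [0, 0, -0.02], [0, 0, 0]],
    [1, [0, 0, 0], [0, 0, 0]]
  ]
}}

```text
clock: 15.6
tool_pos: [0.4564, 0.3389, 0.0266]
orientation: [164.9, 0.6, -163.2]
force: [-0.6, -0.1, -0.2]
opening: 0.0489
```

```bash
python3 -c "
from h import *
gotot(.4553,.3338,.0085,196.4,15)
s=snap('wrist'); np.savez('w13.npz',**s); cv2.imwrite('pics/w13.png',cv2.resize(np.clip(s['color'].astype(int)*1.3,0,255).astype(np.uint8),(768,576)))"
```

```text
clock 15.6 at [0.4564 0.3389 0.0266] [ 164.93    0.58 -163.24] open 0.0489 F [-0.6 -0.1 -0.2]
shift units [-0.005 -0.02  -0.073] |d|mm 18.9 turn units [-0.0006  0.0015 -0.001 ] deg 0.7
zdir [-0.073  0.248 -0.966]
```

View pics/w13.png

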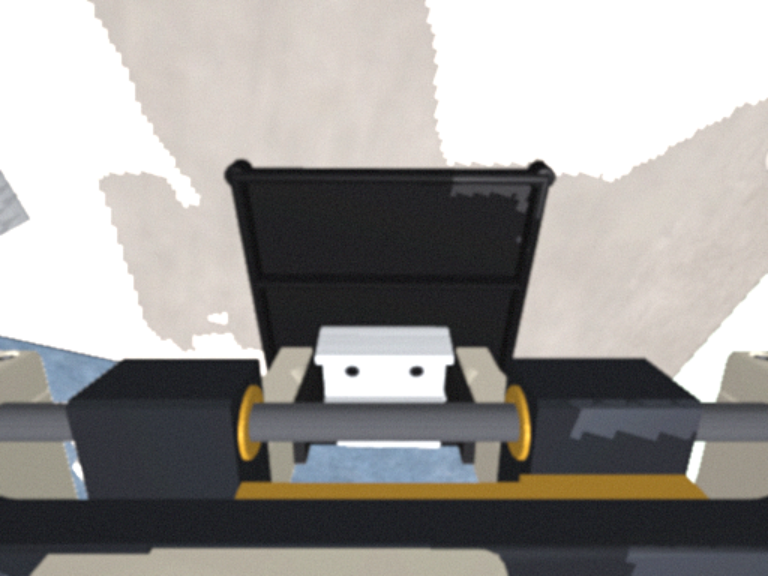

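{"api": "send_rows", "payload": {
  "commands": [
    [1, [-0.005, -0.024, 0.004], [-0.0006, 0.0015, -0.001]],
    [1, [0, -0.003, -0.03], [0, 0, 0]],
    [1, [0, -0.003, -0.02], [0, 0, 0]],
    [1, [0, 0, 0], [0, 0, 0]]
  ]
}}

```text
clock: 16.05
tool_pos: [0.4563, 0.3324, 0.0179]
orientation: [164.9, 0.2, -163.6]
force: [-0.5, 0.6, -0.6]
opening: 0.0485
```

```bash
python3 -c "
from h import *
gotot(.4553,.3338,.0085,196.4,15)"
```

```text
clock 16.05 at [0.4563 0.3324 0.0179] [ 164.87    0.21 -163.57] open 0.0485 F [-0.5  0.6 -0.6]
shift units [-0.004  0.006 -0.037] |d|mm 9.5 turn units [-0.0005  0.0004 -0.0001] deg 0.2
zdir [-0.073  0.248 -0.966]
```

{"api": "send_rows", "payload": {
  "commands": [
    [1, [-0.004, 0.004, -0.025], [0, 0, 0]],
    [1, [-0.001, 0, -0.012], [0, 0, 0]],
    [1, [0, 0, 0], [0, 0, 0]]
  ]
}}

```text
clock: 16.35
tool_pos: [0.4553, 0.3334, 0.008]
orientation: [164.9, 0.2, -163.6]
force: [-0.9, -0.4, 2.0]
opening: 0.0485
```

```bash
python3 -c "
from h import *
gotot(.4553,.3338,.008,196.4,15)"
```

```text
clock 16.35 at [0.4553 0.3334 0.008 ] [ 164.87    0.23 -163.59] open 0.0485 F [-0.9 -0.4  2. ]
shift units [0.    0.001 0.   ] |d|mm 0.4 turn units [-0.0005  0.0005 -0.    ] deg 0.3
zdir [-0.073  0.248 -0.966]
```

{"api": "send_rows", "payload": {
  "commands": [
    [0.36, [0, 0, 0], [0, 0, 0]],
    [0.36, [0, 0, 0], [0, 0, 0]],
    [0.36, [0, 0, 0.02], [0, 0, 0]],
    [0.36, [0, -0.01, 0.06], [0, 0, 0]],
    [0.36, [0, 0, 0.12], [0, 0, 0]],
    [0.2, [0, 0.05, 0.15], [-0.018, -0.0065, 0]],
    [0.1, [0, 0.1, 0.15], [-0.018, -0.0065, 0]],
    [0.1, [0, 0.15, 0.1], [0, 0, 0]],
    [0.1, [0, 0, 0], [0, 0, 0]]
  ]
}}

```text
clock: 17.25
tool_pos: [0.4571, 0.4033, 0.1684]
orientation: [178.6, 1.4, -164.0]
force: [-0.4, -0.3, -0.4]
opening: 0.0778
```

```bash
python3 -c "
from h import *
goto(.6262,-.0135,.06,108.4)
s=snap('wrist',4); np.savez('w14.npz',**s); cv2.imwrite('pics/w14.png',cv2.resize(np.clip(s['color'].astype(int)*1.3,0,255).astype(np.uint8),(768,576)))"
```

```text
clock 17.25 at [0.4571 0.4033 0.1684] [ 178.58    1.43 -163.99] open 0.0778 F [-0.4 -0.3 -0.4]
shift units [ 0.677 -1.667 -0.434] |d|mm 462.7 turn units [-0.0018  0.0059 -0.2434] deg 87.6
```

View pics/w14.png

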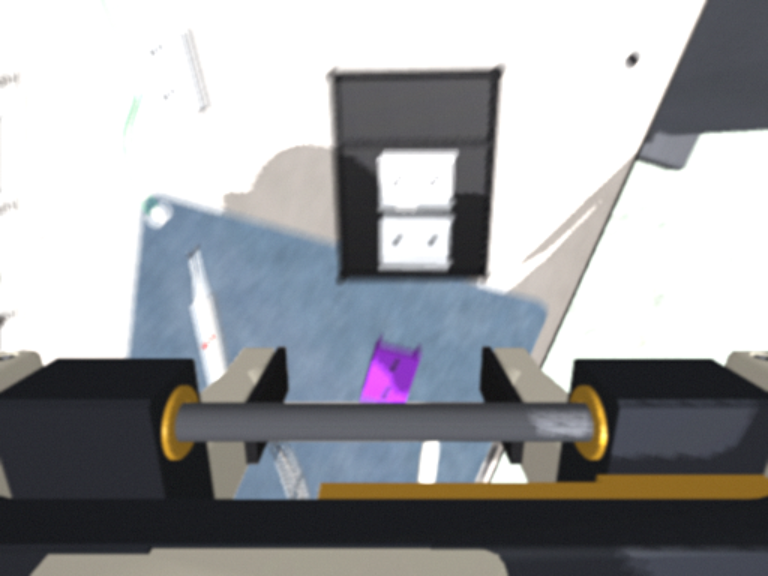

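Both channels lie side by side at about (417,180) and (417,242). I'll take a still picture, fit their poses, and locate channel_3.

Run:
```python
from h import *
s=snap('wrist',4); np.savez('w15.npz',**s)
C=cloud(s)
for n,(x,y) in dict(A=(.4435,.374),B=(.4553,.3338)).items():
    print(n,np.round(fitrect(C,x,y,.034,.0115),4), w2px(s,[x,y,.01]))
P=[]
for x,y in((.4435,.374),(.4553,.3338)):
    P+=[(box_corners(x,y,16.4,z=.022),(0,0,255)),(box_corners(x,y,16.4,z=.004),(0,255,0))]
P+=[(box_corners(.4555,.3333,16.4,.11,.141,.012),(255,255,0))]
overlay(s,P,'pics/ov5.png',278,130,62,6)
# ch3
p=px2w(s,118,47,.018); print('ch3 guess',p)
for zl in(.01,.013): print(np.round(fitrect(C,.636,.314,.045,zl),4))
```

```text
A [1.979000e+03 4.445000e-01 3.718000e-01 6.266840e+01 5.039790e+01
 1.059458e+02] [274.114686   163.93614162]
B [2.108000e+03 4.539000e-01 3.370000e-01 6.080290e+01 5.104550e+01
 1.071759e+02] [274.47439871 124.9186024 ]
ch3 guess [0.62111231 0.30453695 0.018     ]
[2.414000e+03 6.355000e-01 3.127000e-01 5.272650e+01 4.129520e+01
 1.142763e+02]
[2.322000e+03 6.341000e-01 3.136000e-01 4.987560e+01 3.962460e+01
 1.142763e+02]
```

View pics/ov5.png

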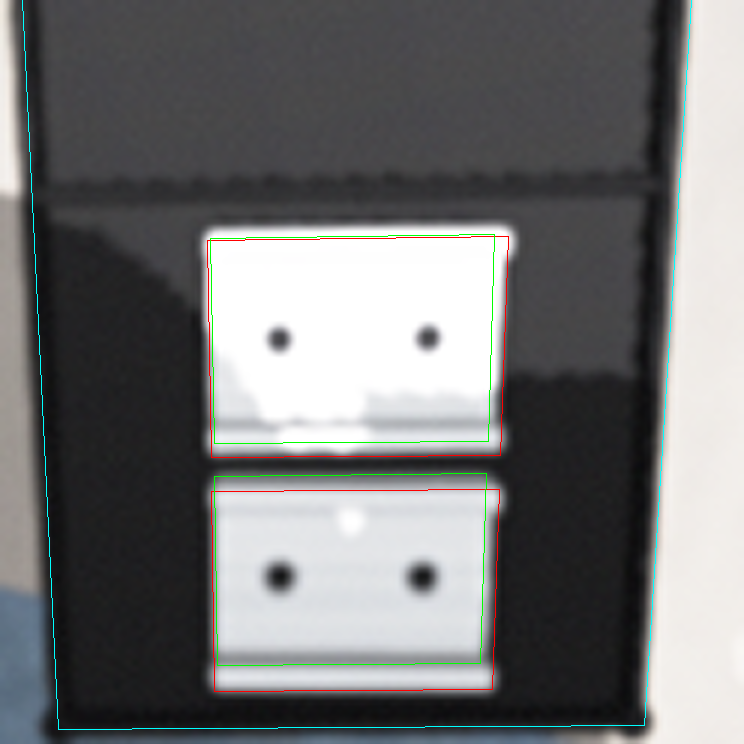

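Run:
```python
from h import *
s=dict(np.load('w6.npz')); C=cloud(s)
for zl in(.008,.012): print(np.round(fitrect(C,.635,.313,.045,zl),4))
x,y,a=.6345,.3133,114.3
P=[(box_corners(x,y,a,z=.018),(0,0,255)),(box_corners(x,y,a,z=0),(0,255,0))]
u,v=w2px(s,[x,y,.01]); overlay(s,P,'pics/ov6.png',u,v,30,12); print(u,v)
s=dict(np.load('w15.npz')); u,v=w2px(s,[x,y,.01]); overlay(s,P,'pics/ov7.png',u,v,30,12); print(u,v)
a=cv2.imread('pics/ov6.png');b=cv2.imread('pics/ov7.png');h=min(a.shape[0],b.shape[0]);c=np.hstack([a[:h],b[:h]]);cv2.imwrite('pics/ov67.png',cv2.resize(c,None,fx=.55,fy=.55))
```

```text
[1.418000e+03 6.361000e-01 3.067000e-01 6.176660e+01 4.321330e+01
 1.139478e+02]
[1.170000e+03 6.337000e-01 3.100000e-01 4.793960e+01 3.969650e+01
 1.143581e+02]
161.42299671312114 126.4200965498334
107.291845274233 53.909583667068084
```

View pics/ov67.png

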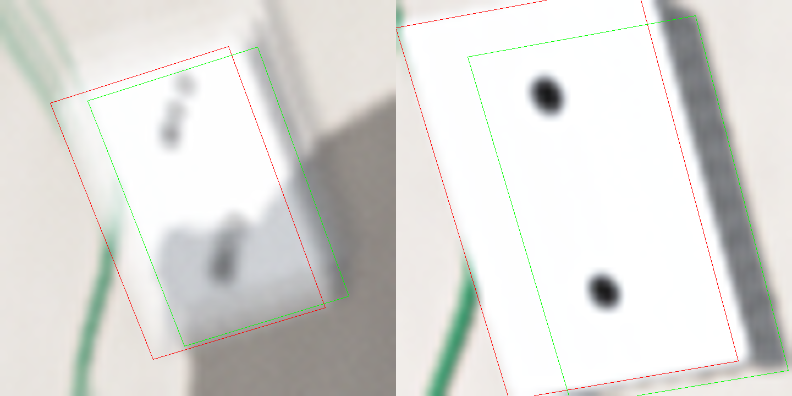

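Run:
```python
from h import *
s=dict(np.load('w15.npz'))
W=[]
for X,Y in((547,95),(604,291)):
    u=((X-396)/.55+.5)/12-.5+77; v=(Y/.55+.5)/12-.5+23; w=px2w(s,u,v,.018); W.append(w); print(w)
m=(W[0]+W[1])/2; d=W[1]-W[0]; print(m, np.linalg.norm(d), np.degrees(np.arctan2(d[1],d[0])))
```

```text
[0.63929291 0.30069123 0.018     ]
[0.62843246 0.32446599 0.018     ]
[0.63386268 0.31257861 0.018     ] 0.026137872387933796 114.55119222687591
```

Gripping channel_3 by its ends would run the gripper body into the machine zone. Gripping it across its 36 mm width, on the web, and tilting away should clear. I'll check obstacle heights around there.

Run:
```python
from h import *
for f in('top0.npz','side0.npz'):
    s=dict(np.load(f)); C=cloud(s).reshape(-1,3)
    print(f,'rows x .56..0.80, cols y .20...44 max z mm')
    for x in np.arange(.56,.84,.02):
        r=[]
        for y in np.arange(.20,.46,.02):
            m=(abs(C[:,0]-x)<.01)&(abs(C[:,1]-y)<.01); r.append(int(np.percentile(C[m,2],90)*1000) if m.sum()>3 else -9)
        print(round(x,2),r)
```

```text
top0.npz rows x .56..0.80, cols y .20...44 max z mm
0.56 [4, 6, 3, 4, 4, 4, 6, 4, 4, 5, 6, 6, 5]
0.58 [4, 5, 4, 4, 4, 4, 4, 3, 4, 4, 5, 6, 6]
0.6 [18, 19, 14, 4, 4, 4, 5, 5, 5, 4, 6, 7, 10]
0.62 [9, 10, 9, 5, 10, 20, 22, 20, 4, 4, 6, 7, 5]
0.64 [4, 8, 6, 4, 7, 22, 20, 21, 3, 3, 7, 6, 6]
0.66 [14, 13, 13, 4, 2, 20, 14, 4, 4, 6, 5, 4, 4]
0.68 [141, 123, 103, 6, 5, 4, 3, 4, 4, 4, 4, 5, 4]
0.7 [148, 133, 109, 4, 4, 4, 4, 3, 3, 4, 4, 5, 4]
0.72 [414, 412, 411, 7, 4, 5, 7, 7, 7, 7, 8, 60, 62]
0.74 [442, 439, 414, 4, 7, 5, 4, 14, 12, 56, 62, 62, 62]
0.76 [446, 441, 415, 20, 35, 40, 3, 19, 59, 62, 63, 64, 62]
0.78 [460, 442, 441, 37, 40, 42, 29, 30, 62, 64, 63, 63, 62]
0.8 [443, 442, 439, 30, 37, 43, 61, 62, 63, 62, 63, 61, 61]
0.82 [442, 442, 415, -9, 31, 28, 68, 70, 70, 63, 61, 193, 197]
side0.npz rows x .56..0.80, cols y .20...44 max z mm
0.56 [0, 0, 0, 1, 0, 0, 0, 0, 0, 0, 2, 2, 2]
0.58 [12, 7, 0, 1, 0, 1, 0, 0, 0, 0, 2, 2, 2]
0.6 [14, 17, 16, 0, 0, 0, 13, 11, 0, 1, 2, 3, 9]
0.62 [6, 6, 5, 0, 7, 18, 18, 17, 1, 0, 2, 3, 2]
0.64 [6, 0, 1, 0, 3, 18, 18, 17, 0, 0, 5, 2, 2]
0.66 [9, 11, 9, 0, 0, 17, 1, 3, 2, 3, 0, 1, 0]
0.68 [140, 124, 102, 3, 2, 0, 0, 0, 0, 0, 0, 0, 0]
0.7 [-9, 289, 74, 0, 0, 0, 0, 0, 1, 4, 5, 6, 8]
0.72 [416, 393, 394, 5, 4, 4, 5, 4, 6, 4, 49, 58, 58]
0.74 [439, 431, 394, 0, 0, 0, 0, 14, 16, 55, 58, 58, 59]
0.76 [454, 438, 410, 27, 34, 36, 0, 18, 58, 60, 58, 60, 60]
0.78 [457, 438, 415, 32, 35, 36, 24, 25, 59, 59, 60, 59, 58]
0.8 [438, 438, 404, -9, 36, 38, 58, 63, 60, 59, 59, 58, 58]
0.82 [439, 437, 401, 1, 37, 37, 70, 65, 65, 60, 58, 191, 194]
```

```bash
python3 -c "
from h import *
gotot(.6335,.3126,.08,204.5,-12)"
```

```text
clock 17.65 at [0.4559 0.3967 0.162 ] [ 178.85    0.91 -164.27] open 0.0785 F [-0.  -0.1  0.3]
shift units [ 0.711 -0.336 -0.328] |d|mm 212.9 turn units [-0.0352 -0.0102  0.024 ] deg 15.8
zdir [ 0.086 -0.189 -0.978]
```

{"api": "send_rows", "payload": {
  "commands": [
    [0.2, [0.12, -0.02, 0], [-0.012, -0.003, 0.008]],
    [0.2, [0.16, -0.05, 0], [-0.012, -0.004, 0.008]],
    [0.2, [0.16, -0.08, -0.04], [-0.011, -0.003, 0.008]],
    [0.2, [0.14, -0.1, -0.1], [0, 0, 0]],
    [0.2, [0.1, -0.06, -0.08], [0, 0, 0]],
    [0.2, [0, 0, 0], [0, 0, 0]]
  ]
}}

```text
clock: 18.25
tool_pos: [0.6319, 0.3124, 0.1033]
orientation: [-167.5, -0.3, -155.3]
force: [-1.9, -0.9, -0.6]
opening: 0.0704
```

```bash
python3 -c "
from h import *
gotot(.6335,.3126,.06,204.5,-12)
s=snap('wrist',1); np.savez('w16.npz',**s); cv2.imwrite('pics/w16.png',cv2.resize(s['color'],(768,576)))
"
```

```text
clock 18.25 at [0.6319 0.3124 0.1033] [-167.54   -0.34 -155.27] open 0.0704 F [-1.9 -0.9 -0.6]
shift units [ 0.006  0.001 -0.173] |d|mm 43.3 turn units [ 0.0016 -0.0003 -0.0006] deg 0.6
zdir [ 0.086 -0.189 -0.978]
```

View pics/w16.png

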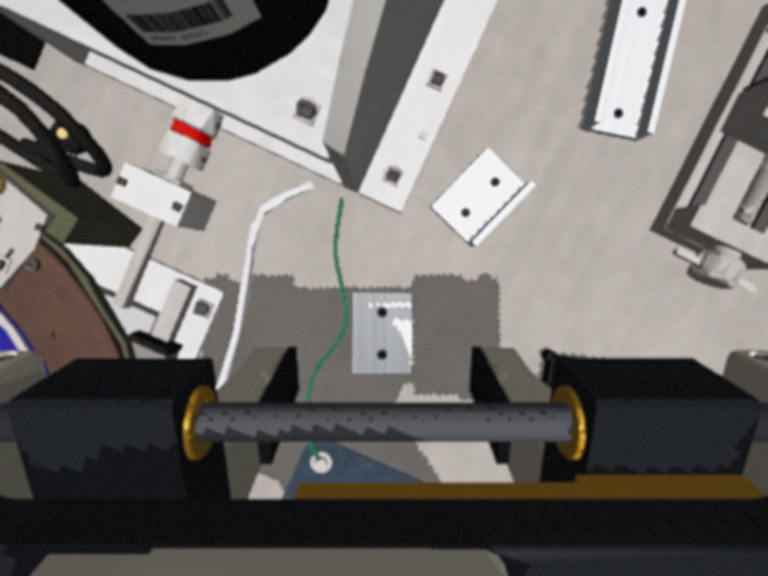

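Run:
```python
from h import *
s=dict(np.load('w16.npz'))
W=[px2w(s,(X+.5)/1.5-.5,(Y+.5)/1.5-.5,.018) for X,Y in((382,312),(382,355))]
m=(W[0]+W[1])/2;d=W[1]-W[0];print(m,np.linalg.norm(d),np.degrees(np.arctan2(d[1],d[0])))
gotot(m[0],m[1],.0148,204.5,-12)
```

```text
[0.63200178 0.31339231 0.018     ] 0.026609585740158377 114.69591386465699
clock 18.3 at [0.6314 0.3133 0.1046] [-167.56   -0.27 -155.25] open 0.0698 F [-0.5  0.4  0.9]
shift units [ 0.002  0.    -0.359] |d|mm 89.8 turn units [ 0.0014 -0.0002 -0.0007] deg 0.6
zdir [ 0.086 -0.189 -0.978]
```

{"api": "send_rows", "payload": {
  "commands": [
    [0.2, [0.004, 0, -0.1], [0.0014, 0, -0.0007]],
    [0.2, [0, 0, -0.12], [0, 0, 0]],
    [0.2, [0, 0, -0.06], [0, 0, 0]],
    [0.2, [0, 0, 0], [0, 0, 0]]
  ]
}}

```text
clock: 18.7
tool_pos: [0.6328, 0.3134, 0.0349]
orientation: [-168.1, 0.1, -155.6]
force: [-0.1, 0.5, -0.4]
opening: 0.07
```

```bash
python3 -c "
from h import *
gotot(.6327,.313,.0148,204.5,-12)
s=snap('wrist',1); np.savez('w17.npz',**s); cv2.imwrite('pics/w17.png',cv2.resize(s['color'],(768,576)))
"
```

```text
clock 18.7 at [0.6328 0.3134 0.0349] [-1.6808e+02  1.3000e-01 -1.5560e+02] open 0.07 F [-0.1  0.5 -0.4]
shift units [-0.    -0.002 -0.081] |d|mm 20.1 turn units [-0.0004  0.0002  0.0003] deg 0.2
zdir [ 0.086 -0.189 -0.978]
```

View pics/w17.png

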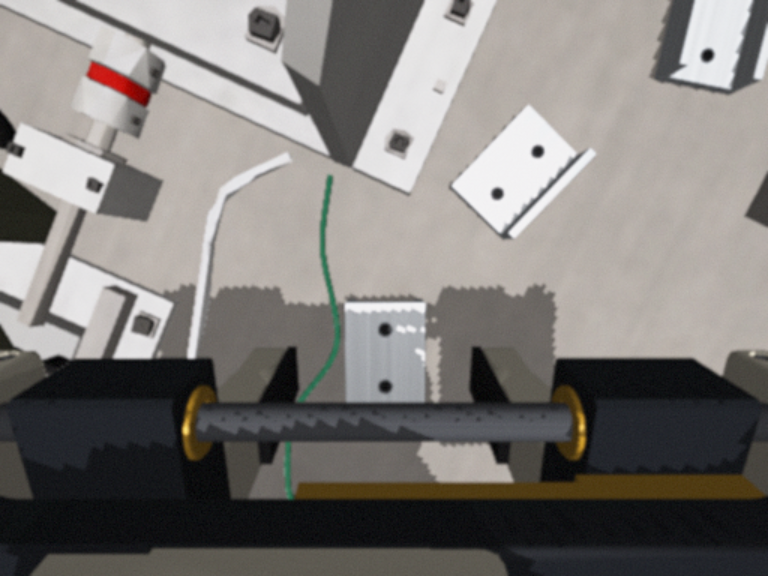

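Run:
```python
from h import *
s=dict(np.load('w17.npz'))
W=[px2w(s,(X+.5)/1.5-.5,(Y+.5)/1.5-.5,.018) for X,Y in((385,329),(385,386))]
m=(W[0]+W[1])/2;d=W[1]-W[0];print(m,np.linalg.norm(d),np.degrees(np.arctan2(d[1],d[0])))
```

```text
[0.63216568 0.31312093 0.018     ] 0.026275799960718535 114.3985868907966
```

{"api": "send_rows", "payload": {
  "commands": [
    [0.2, [0, -0.002, -0.05], [0, 0, 0]],
    [0.2, [0, 0, -0.02], [0, 0, 0]],
    [0.2, [0, 0, 0], [0, 0, 0]]
  ]
}}

```text
clock: 19.05
tool_pos: [0.6342, 0.3153, 0.021]
orientation: [-168.2, 0.5, -155.5]
force: [0.9, 0.3, -0.3]
opening: 0.07
```

```bash
python3 -c "
from h import *
gotot(.6327,.313,.0148,204.5,-12)
"
```

```text
clock 19.05 at [0.6342 0.3153 0.021 ] [-168.18    0.48 -155.51] open 0.07 F [ 0.9  0.3 -0.3]
shift units [-0.006 -0.009 -0.025] |d|mm 6.7 turn units [-0.001  0.001  0.   ] deg 0.5
zdir [ 0.086 -0.189 -0.978]
```

{"api": "send_rows", "payload": {
  "commands": [
    [0.2, [-0.008, -0.009, -0.02], [-0.001, 0.001, 0]],
    [0.2, [0, 0, -0.004], [0, 0, 0]],
    [0.2, [0, 0, 0], [0, 0, 0]]
  ]
}}

```text
clock: 19.35
tool_pos: [0.6325, 0.3135, 0.0158]
orientation: [-168.0, 0.1, -155.5]
force: [-0.5, -0.1, 0.1]
opening: 0.07
```

```bash
python3 -c "
from h import *
gotot(.6322,.3131,.0148,204.5,-12)
"
```

```text
clock 19.35 at [0.6325 0.3135 0.0158] [-1.6802e+02  6.0000e-02 -1.5549e+02] open 0.07 F [-0.5 -0.1  0.1]
shift units [-0.001 -0.002 -0.004] |d|mm 1.1 turn units [-0.0001  0.0001 -0.    ] deg 0.1
zdir [ 0.086 -0.189 -0.978]
```

{"api": "send_rows", "payload": {
  "commands": [
    [0.2, [-0.001, -0.001, -0.006], [0, 0, 0]],
    [1, [0, 0, 0], [0, 0, 0]],
    [1, [0, 0, 0], [0, 0, 0]],
    [1, [0, 0, 0], [0, 0, 0]],
    [1, [0, 0, 0], [0, 0, 0]],
    [1, [0, 0, 0], [0, 0, 0]],
    [1, [0, 0, 0], [0, 0, 0]]
  ]
}}

```text
clock: 20.05
tool_pos: [0.6325, 0.3135, 0.0147]
orientation: [-168.0, 0.1, -155.5]
force: [-0.2, 0.0, -0.4]
opening: 0.0354
```

```bash
python3 -c "
from h import *
gotot(.6322,.3131,.0148,204.5,-12)
"
```

```text
clock 20.05 at [0.6325 0.3135 0.0147] [-1.6803e+02  1.1000e-01 -1.5549e+02] open 0.0354 F [-0.2  0.  -0.4]
shift units [-0.001 -0.001  0.   ] |d|mm 0.5 turn units [-0.0002  0.0002 -0.    ] deg 0.1
zdir [ 0.086 -0.189 -0.978]
```

Gripped, with a 35.4 mm opening. Lifting and retreating toward the tray.

{"api": "send_rows", "payload": {
  "commands": [
    [1, [0, 0, 0.03], [0, 0, 0]],
    [1, [0, 0.01, 0.08], [0, 0, 0]],
    [1, [-0.03, 0.02, 0.12], [0, 0, 0]],
    [1, [-0.08, 0.02, 0.12], [0, 0, 0]],
    [1, [-0.12, 0.02, 0.06], [0, 0, -0.01]],
    [1, [-0.12, 0.02, 0.02], [0, 0, -0.02]]
  ]
}}

```text
clock: 20.65
tool_pos: [0.5434, 0.3338, 0.1254]
orientation: [-168.0, -0.1, -166.7]
force: [0.1, 0.1, -0.9]
opening: 0.035
```

```bash
python3 -c "
from h import *
gotot(.4494,.3539,.1,106.4,-12)
s=snap('wrist',1); np.savez('w18.npz',**s); cv2.imwrite('pics/w18.png',cv2.resize(s['color'],(768,576)))
"
```

```text
clock 20.65 at [0.5434 0.3338 0.1254] [-1.6801e+02 -1.3000e-01 -1.6669e+02] open 0.035 F [ 0.1  0.1 -0.9]
shift units [-0.376  0.08  -0.102] |d|mm 99.4 turn units [-2.000e-04 -3.000e-04 -2.414e-01] deg 86.9
zdir [-0.199 -0.059 -0.978]
```

View pics/w18.png

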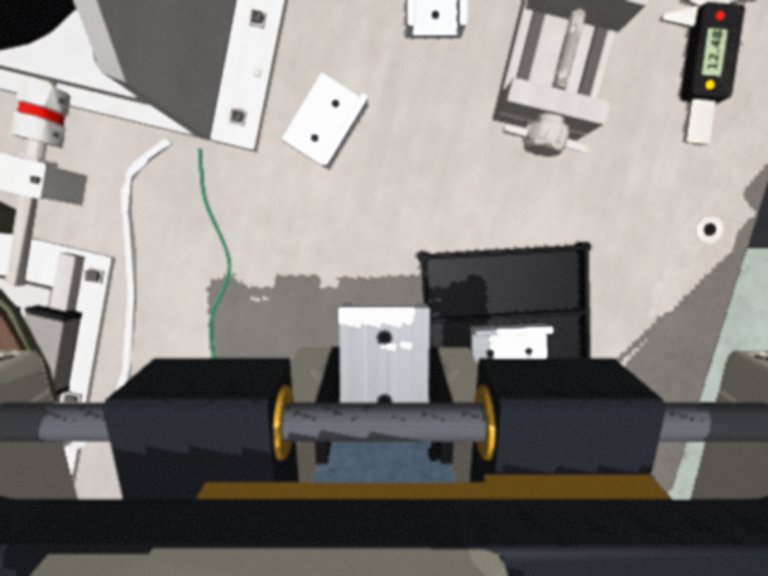

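{"api": "send_rows", "payload": {
  "commands": [
    [1, [-0.03, 0.01, 0.02], [0, 0, -0.022]],
    [1, [-0.03, 0.01, 0], [0, 0, -0.022]],
    [1, [-0.03, 0.01, 0], [0, 0, -0.022]],
    [1, [-0.03, 0.01, 0], [0, 0, -0.022]],
    [1, [-0.03, 0.01, 0], [0, 0, -0.022]],
    [1, [-0.03, 0.01, 0], [0, 0, -0.022]],
    [1, [-0.03, 0.01, 0], [0, 0, -0.022]],
    [1, [-0.03, 0.01, 0], [0, 0, -0.022]],
    [1, [-0.03, 0.01, 0], [0, 0, -0.022]],
    [1, [-0.03, 0, 0], [0, 0, -0.022]],
    [1, [-0.03, 0, 0], [0, 0, -0.022]],
    [1, [0, 0, 0], [0, 0, 0]]
  ]
}}

```text
clock: 21.9
tool_pos: [0.4526, 0.3612, 0.1395]
orientation: [-168.3, -0.2, 102.5]
force: [0.5, 0.4, -0.4]
opening: 0.035
```

```bash
python3 -c "
from h import *
gotot(.4494,.3539,.06,106.4,-12)
"
```

```text
clock 21.9 at [0.4526 0.3612 0.1395] [-168.31   -0.18  102.47] open 0.035 F [ 0.5  0.4 -0.4]
shift units [-0.013 -0.029 -0.318] |d|mm 79.9 turn units [-0.0007  0.0007  0.0109] deg 3.9
zdir [-0.199 -0.059 -0.978]
```

{"api": "send_rows", "payload": {
  "commands": [
    [1, [-0.007, -0.015, -0.06], [0, 0.0005, 0.0109]],
    [1, [-0.006, -0.014, -0.12], [0, 0, 0]],
    [1, [0, 0, -0.12], [0, 0, 0]],
    [1, [0, 0, 0], [0, 0, 0]],
    [1, [0, 0, 0], [0, 0, 0]]
  ]
}}

```text
clock: 22.4
tool_pos: [0.4518, 0.3549, 0.0666]
orientation: [-168.5, -0.4, 107.8]
force: [0.1, -0.2, 0.2]
opening: 0.0352
```

```bash
python3 -c "
from h import *
gotot(.4494,.3539,.04,106.4,-12)
s=snap('wrist',1); np.savez('w19.npz',**s); cv2.imwrite('pics/w19.png',cv2.resize(s['color'],(768,576)))
s=snap('side',1); cv2.imwrite('pics/s19.png',cv2.resize(s['color'][200:300,160:280],None,fx=5,fy=5))
"
```

```text
clock 22.4 at [0.4518 0.3549 0.0666] [-168.46   -0.43  107.8 ] open 0.0352 F [ 0.1 -0.2  0.2]
shift units [-0.01  -0.004 -0.106] |d|mm 26.7 turn units [-0.0015  0.0009 -0.0039] deg 1.5
zdir [-0.199 -0.059 -0.978]
```

View pics/w19.png

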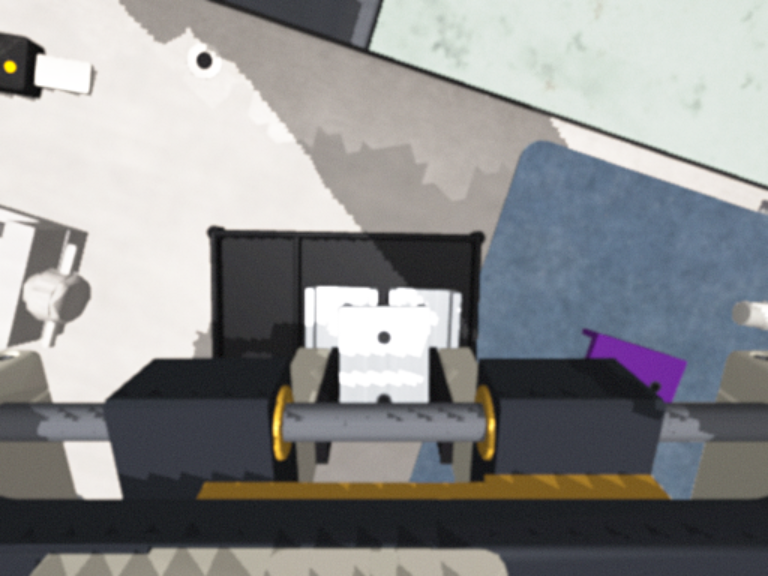

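View pics/s19.png

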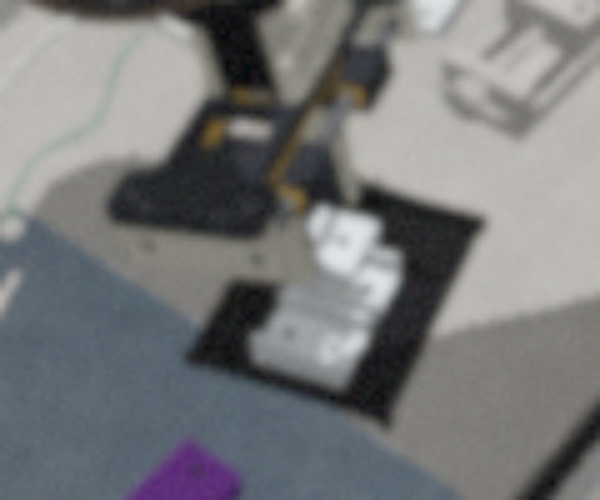

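Centred over the gap: the gap is at x≈383 and the part at 384. Lowering in steps.

{"api": "send_rows", "payload": {
  "commands": [
    [1, [-0.01, -0.004, -0.05], [-0.0015, 0.0009, -0.0039]],
    [1, [-0.004, 0, -0.03], [0, 0, 0]],
    [1, [0, 0, 0], [0, 0, 0]]
  ]
}}

```text
clock: 22.8
tool_pos: [0.4492, 0.3554, 0.0482]
orientation: [-168.2, -0.2, 106.3]
force: [0.3, 0.2, -0.8]
opening: 0.0348
```

```bash
python3 -c "
from h import *
gotot(.4494,.3539,.025,106.4,-12)
s=snap('wrist',1); np.savez('w20.npz',**s); cv2.imwrite('pics/w20.png',cv2.resize(s['color'],(768,576)))
"
```

```text
clock 22.8 at [0.4492 0.3554 0.0482] [-1.6821e+02 -1.6000e-01  1.0627e+02] open 0.0348 F [ 0.3  0.2 -0.8]
shift units [ 0.001 -0.006 -0.093] |d|mm 23.2 turn units [-0.0006  0.0004  0.0004] deg 0.3
zdir [-0.199 -0.059 -0.978]
```

View pics/w20.png

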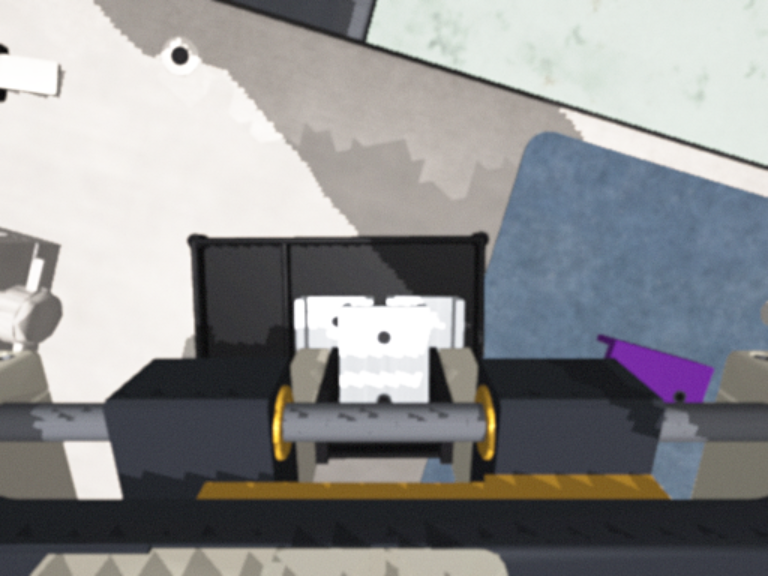

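{"api": "send_rows", "payload": {
  "commands": [
    [1, [0, -0.007, -0.03], [0, 0, 0]],
    [1, [0, -0.001, -0.025], [0, 0, 0]],
    [1, [0, 0, 0], [0, 0, 0]]
  ]
}}

```text
clock: 23.15
tool_pos: [0.4496, 0.3535, 0.0341]
orientation: [-168.3, -0.2, 106.3]
force: [-0.3, -0.5, 0.2]
opening: 0.0351
```

```bash
python3 -c "
from h import *
gotot(.4494,.3539,.025,106.4,-12)
"
```

```text
clock 23.15 at [0.4496 0.3535 0.0341] [-168.27   -0.19  106.3 ] open 0.0351 F [-0.3 -0.5  0.2]
shift units [-0.001  0.002 -0.036] |d|mm 9.1 turn units [-0.0007  0.0006  0.0003] deg 0.3
zdir [-0.199 -0.059 -0.978]
```

{"api": "send_rows", "payload": {
  "commands": [
    [1, [0, 0.001, -0.02], [0, 0, 0]],
    [1, [0, 0, -0.012], [0, 0, 0]],
    [1, [0, 0, 0], [0, 0, 0]]
  ]
}}

```text
clock: 23.45
tool_pos: [0.4496, 0.3537, 0.0253]
orientation: [-168.3, -0.2, 106.3]
force: [-0.6, 0.6, -1.0]
opening: 0.0351
```

```bash
python3 -c "
from h import *
gotot(.4494,.3539,.0248,106.4,-12)
"
```

```text
clock 23.45 at [0.4496 0.3537 0.0253] [-168.26   -0.18  106.3 ] open 0.0351 F [-0.6  0.6 -1. ]
shift units [-0.001  0.001 -0.002] |d|mm 0.6 turn units [-0.0007  0.0006  0.0003] deg 0.3
zdir [-0.199 -0.059 -0.978]
```

{"api": "send_rows", "payload": {
  "commands": [
    [1, [0, 0, -0.002], [0, 0, 0]],
    [0.42, [0, 0, 0], [0, 0, 0]],
    [0.42, [0, 0, 0], [0, 0, 0]],
    [0.42, [0, 0, 0.02], [0, 0, 0]],
    [0.4, [0, 0, 0.06], [0, 0, 0]],
    [0.4, [0, 0, 0.12], [0, 0, 0]],
    [0.4, [0.05, 0, 0.15], [0, 0.01, 0]],
    [0.4, [0.12, 0, 0.1], [0, 0.02, 0]],
    [0.4, [0.12, 0, 0.03], [0, 0, 0]],
    [0.4, [0, 0, 0], [0, 0, 0]]
  ]
}}

```text
clock: 24.45
tool_pos: [0.5229, 0.3524, 0.1586]
orientation: [-157.7, -3.4, 106.4]
force: [-0.5, 1.3, -0.9]
opening: 0.0524
```

```bash
python3 -c "
from h import *
goto(.45,.0,.2,90)
s=snap('wrist',4); np.savez('w21.npz',**s); cv2.imwrite('pics/w21.png',cv2.resize(np.clip(s['color'].astype(int)*1.,0,255).astype(np.uint8),(768,576)))
s=snap('side',1); cv2.imwrite('pics/s21.png',cv2.resize(s['color'][220:300,180:280],None,fx=6,fy=6))
"
```

```text
clock 24.45 at [0.5229 0.3524 0.1586] [-157.72   -3.36  106.39] open 0.0524 F [-0.5  1.3 -0.9]
shift units [-0.292 -1.41   0.165] |d|mm 362.2 turn units [-0.0003 -0.0628 -0.0468] deg 28.2
```

View pics/w21.png

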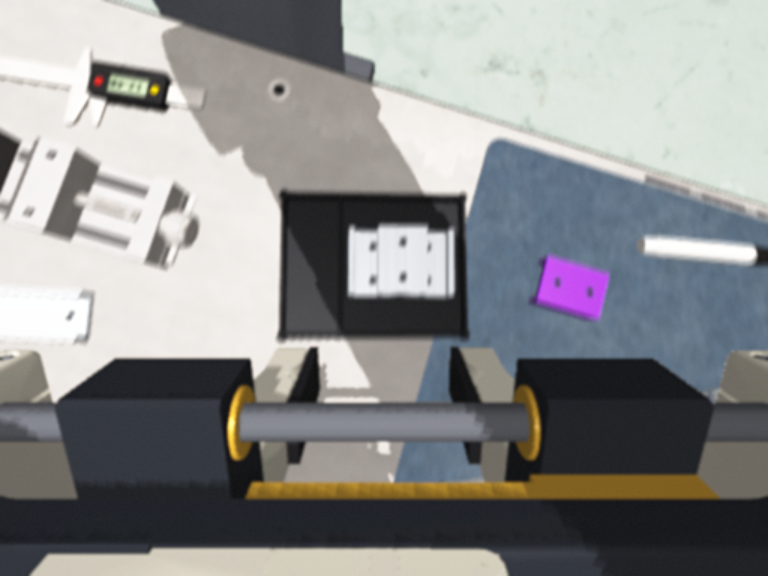

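View pics/s21.png

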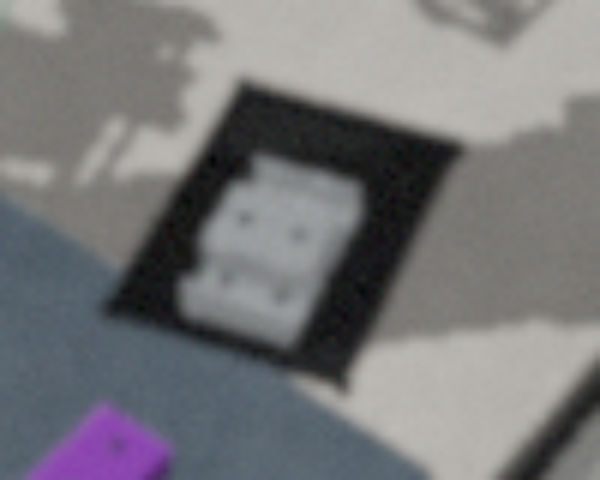

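Nested: the plate at (402,260) lies over the pair. I'll check height and levelness numerically.

Run:
```python
from h import *
s=snap('wrist',4); np.savez('w22.npz',**s); C=cloud(s)
x,y,a=.4494,.3539,16.4
P=[(box_corners(x,y,a,z=.028),(0,0,255)),(box_corners(.4435,.374,a,z=.022),(0,255,0)),(box_corners(.4553,.3338,a,z=.022),(0,255,0)),(box_corners(.4555,.3333,16.4,.11,.141,.012),(255,255,0))]
u,v=w2px(s,[x,y,.02]); overlay(s,P,'pics/ov8.png',u,v,50,8)
q=w2px(s,box_corners(x,y,a,.04,.03,.028)); m=np.zeros(C.shape[:2],np.uint8); cv2.fillPoly(m,[q.astype(np.int32)],1)
p=C[m>0]; p=p[~np.isnan(p[:,0])]; A=np.c_[p[:,0]-x,p[:,1]-y,np.ones(len(p))]; print(np.linalg.lstsq(A,p[:,2],rcond=None)[0], len(p))
```

```text
[1.57723936e-03 5.78798150e-05 3.00088598e-02] 1055
```

View pics/ov8.png

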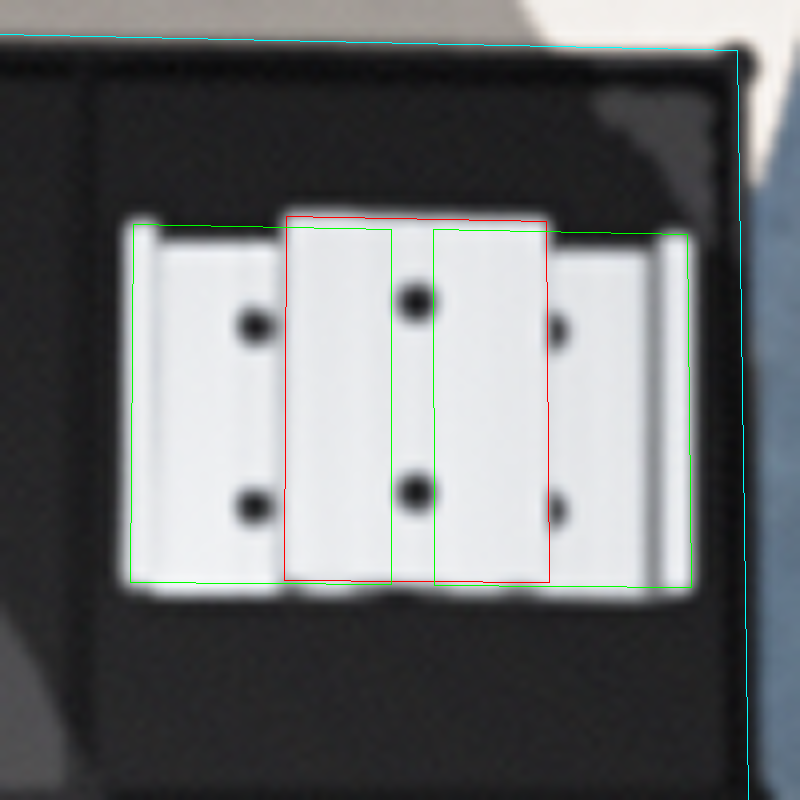

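Channel_3 lies flat (slope under 0.2 %) at the nested height with its ends level. Next is the bearing.

{"api": "send_rows", "payload": {
  "commands": [
    [0.4, [-0.03, -0.12, 0.06], [0, -0.0157, -0.0117]],
    [0.4, [-0.03, -0.17, 0.04], [0, -0.0157, -0.0117]],
    [0.4, [-0.03, -0.18, 0.04], [0, -0.0157, -0.0117]],
    [0.4, [-0.03, -0.18, 0.02], [0, -0.0157, -0.0117]],
    [0.4, [-0.03, -0.18, 0], [0, 0, 0]],
    [0.4, [-0.03, -0.18, 0], [0, 0, 0]],
    [0.4, [-0.03, -0.18, 0], [0, 0, 0]],
    [0.4, [-0.03, -0.18, 0], [0, 0, 0]],
    [0.4, [-0.03, -0.18, 0], [0, 0, 0]],
    [0.4, [0, -0.18, 0], [0, 0, 0]],
    [0.4, [0, -0.18, 0], [0, 0, 0]],
    [0.4, [0, -0.18, 0], [0, 0, 0]]
  ]
}}

```text
clock: 26.1
tool_pos: [0.4388, -0.1818, 0.1877]
orientation: [179.7, 0.4, 90.4]
force: [1.5, 0.1, -0.3]
opening: 0.053
```

{"api": "send_rows", "payload": {
  "commands": [
    [0.4, [0, -0.15, 0], [0, 0, 0]],
    [0.4, [0, -0.08, 0], [0, 0, 0]],
    [0.4, [0, 0, 0], [0, 0, 0]]
  ]
}}

```text
clock: 26.4
tool_pos: [0.437, -0.2452, 0.1882]
orientation: [179.7, 0.4, 90.2]
force: [-0.2, -0.5, 0.9]
opening: 0.0524
```

```bash
python3 -c "
from h import *
gotot(.379,-.258,.1,90,20)
s=snap('wrist',1); np.savez('w23.npz',**s); cv2.imwrite('pics/w23.png',cv2.resize(s['color'],(768,576)))
"
```

```text
clock 26.4 at [ 0.437  -0.2452  0.1882] [179.69   0.4   90.18] open 0.0524 F [-0.2 -0.5  0.9]
shift units [-0.232 -0.051 -0.353] |d|mm 106.3 turn units [ 0.0012 -0.0547 -0.0003] deg 19.7
zdir [ 0.342 -0.    -0.94 ]
```

View pics/w23.png

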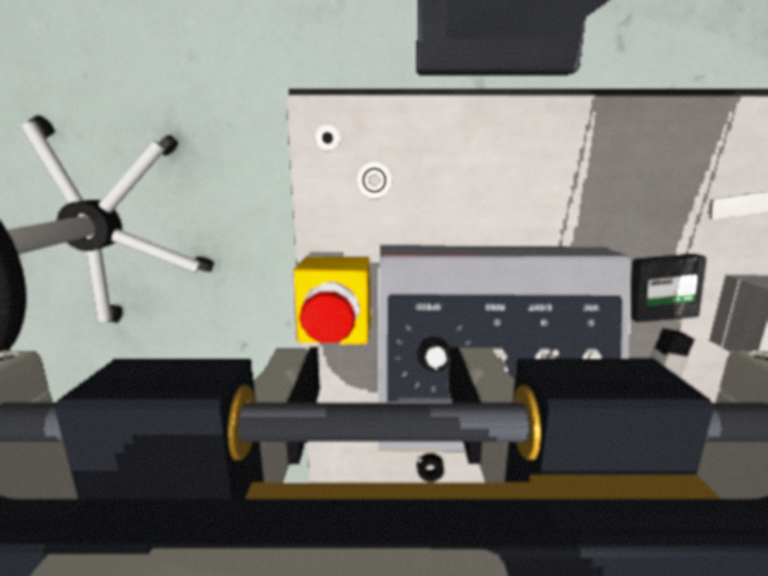

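The bearing is at (374,180), showing bright–dark–bright rings. The flat plug is at (327,137). Measuring it.

Run:
```python
from h import *
s=dict(np.load('w23.npz')); k=lambda X:(X+.5)/1.5-.5
g=cv2.cvtColor(s['color'],cv2.COLOR_BGR2GRAY)[95:145,224:274]; G=cv2.resize(g,None,fx=8,fy=8,interpolation=cv2.INTER_CUBIC)
c=cv2.HoughCircles(G,cv2.HOUGH_GRADIENT,1,200,param1=120,param2=20,minRadius=40,maxRadius=110); print(c)
x,y,r=c[0,0]; u,v=(x+.5)/8-.5+224,(y+.5)/8-.5+95; w=px2w(s,u,v,.008); print(u,v,w,'diam mm',r/8/s['mtx'][0,0]*2*(s['xyz'][2]-.008)*1000)
for n,(a,b,z) in dict(estop_edge=(333,258,.03),box_edge=(500,247,.05),plug=(327,137,0)).items(): print(n,px2w(s,k(a),k(b),z).round(3))
C=cloud(s); print('estop z',np.nanmean(C[int(290/1.5)-2:int(290/1.5)+2,int(305/1.5):int(312/1.5),2]), C[int(262/1.5),int(500/1.5)],C[int(262/1.5),int(333/1.5)])
I=cv2.cvtColor(G,cv2.COLOR_GRAY2BGR); cv2.circle(I,(int(x),int(y)),int(r),(0,0,255),1); cv2.imwrite('pics/brg.png',I)
```

```text
[[[206.5 199.5  68.7]]]
249.375 119.5 [ 0.37057259 -0.25409793  0.008     ] diam mm 20.452389832099463
estop_edge [ 0.427 -0.285  0.03 ]
box_edge [ 0.414 -0.165  0.05 ]
plug [ 0.34 -0.29  0.  ]
estop z 0.05267394321697301 [ 0.42510811 -0.16342801  0.04800074] [ 0.43029887 -0.2852374   0.02787887]
```

View pics/brg.png

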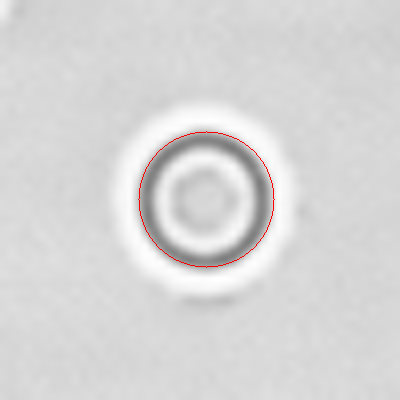

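The bearing centre is (0.3706, −0.2541). The gripper body then has about 10 mm to the box, so no tilt is needed. Moving over it.

{"api": "send_rows", "payload": {
  "commands": [
    [0.4, [-0.13, -0.02, 0], [0, 0.001, 0]],
    [0.4, [-0.13, -0.015, 0], [0, 0, 0]],
    [0.4, [-0.02, 0, -0.08], [0, 0, 0]],
    [0.4, [0, 0, -0.14], [0, 0, 0]],
    [0.4, [0, 0, -0.1], [0, 0, 0]],
    [0.4, [0, 0, 0], [0, 0, 0]]
  ]
}}

```text
clock: 27.05
tool_pos: [0.3648, -0.2486, 0.1078]
orientation: [179.7, 0.4, 90.5]
force: [-0.2, 0.8, 0.3]
opening: 0.0527
```

```bash
python3 -c "
from h import *
goto(.3706,-.2541,.06,90)
s=snap('wrist',1); np.savez('w24.npz',**s); cv2.imwrite('pics/w24.png',cv2.resize(s['color'],(768,576)))
"
```

```text
clock 27.05 at [ 0.3648 -0.2486  0.1078] [179.74   0.42  90.51] open 0.0527 F [-0.2  0.8  0.3]
shift units [ 0.023 -0.022 -0.191] |d|mm 48.5 turn units [ 0.0011  0.0007 -0.0014] deg 0.7
```

View pics/w24.png

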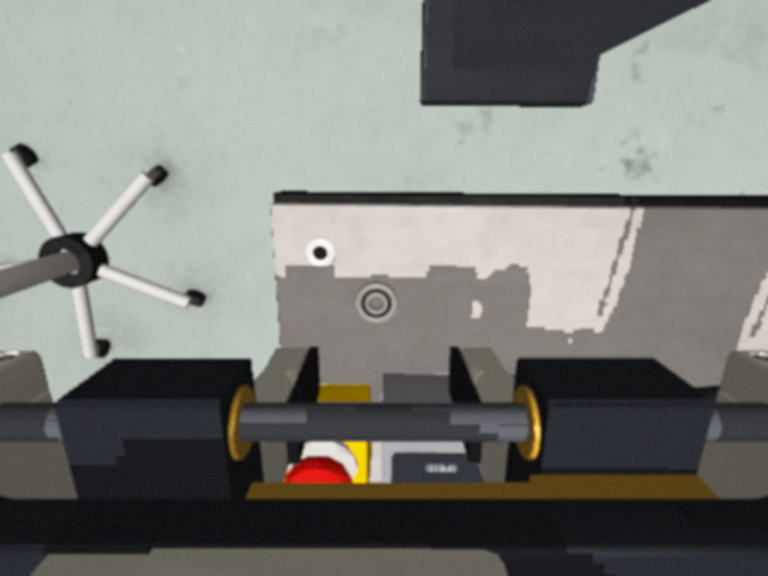

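```bash
python3 -c "
from h import *
s=dict(np.load('w24.npz'));print(px2w(s,(376+.5)/1.5-.5,(303+.5)/1.5-.5,.008))
"
```

```text
[ 0.371204   -0.25447285  0.008     ]
```

{"api": "send_rows", "payload": {
  "commands": [
    [0.4, [0.015, -0.02, -0.03], [0.001, 0.0007, -0.0014]],
    [0.4, [0, 0, -0.08], [0, 0, 0]],
    [0.4, [0, 0, -0.1], [0, 0, 0]],
    [0.4, [0, 0, -0.05], [0, 0, 0]],
    [0.4, [0, 0, 0], [0, 0, 0]]
  ]
}}

```text
clock: 27.6
tool_pos: [0.3775, -0.2548, 0.048]
orientation: [179.2, 0.2, 90.2]
force: [-0.1, 0.7, 0.1]
opening: 0.0528
```

```bash
python3 -c "
from h import *
goto(.3703,-.2541,.0015,90)
s=snap('wrist',1); np.savez('w25.npz',**s); cv2.imwrite('pics/w25.png',cv2.resize(s['color'],(768,576)))
"
```

```text
clock 27.6 at [ 0.3775 -0.2548  0.048 ] [179.25   0.22  90.22] open 0.0528 F [-0.1  0.7  0.1]
shift units [-0.029  0.003 -0.186] |d|mm 47.1 turn units [ 0.0006  0.0021 -0.0006] deg 0.8
```

View pics/w25.png

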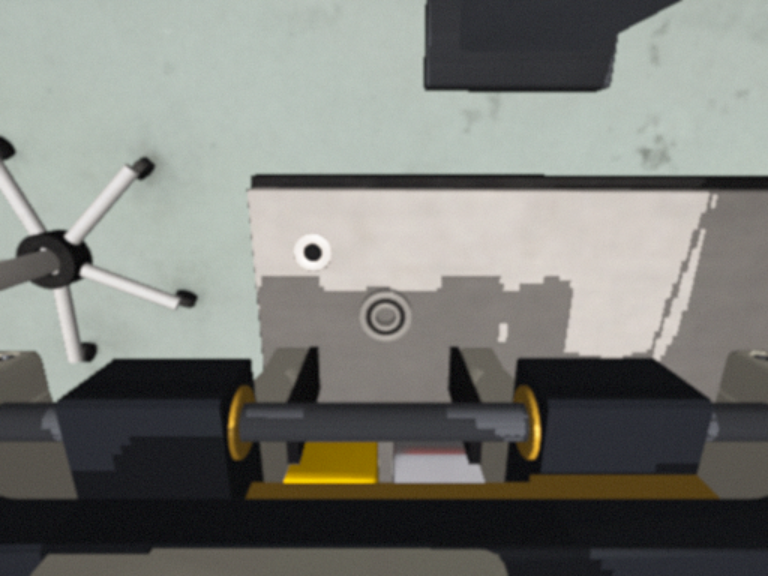

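{"api": "send_rows", "payload": {
  "commands": [
    [0.4, [-0.034, 0.003, 0], [0, 0.002, 0]],
    [0.4, [-0.005, 0, -0.04], [0, 0, 0]],
    [0.4, [-0.003, 0, -0.04], [0, 0, 0]],
    [0.4, [0, 0, 0], [0, 0, 0]]
  ]
}}

```text
clock: 28.05
tool_pos: [0.3694, -0.2547, 0.0303]
orientation: [179.6, 0.3, 90.3]
force: [-1.0, -0.5, 0.1]
opening: 0.0532
```

```bash
python3 -c "
from h import *
goto(.3705,-.2543,.0015,90)
"
```

```text
clock 28.05 at [ 0.3694 -0.2547  0.0303] [179.65   0.3   90.26] open 0.0532 F [-1.  -0.5  0.1]
shift units [ 0.005  0.002 -0.115] |d|mm 28.8 turn units [ 0.0008  0.001  -0.0007] deg 0.5
```

{"api": "send_rows", "payload": {
  "commands": [
    [0.4, [0, 0, -0.04], [0.0008, 0.001, 0]],
    [0.4, [-0.004, 0, -0.04], [0, 0, 0]],
    [0.4, [-0.002, 0, -0.015], [0, 0, 0]],
    [0.4, [0, 0, 0], [0, 0, 0]]
  ]
}}

```text
clock: 28.45
tool_pos: [0.3677, -0.2547, 0.0042]
orientation: [-179.9, -0.0, 90.3]
force: [-0.7, 0.2, 0.9]
opening: 0.0525
```

```bash
python3 -c "
from h import *
goto(.3708,-.2543,.0015,90)
"
```

```text
clock 28.45 at [ 0.3677 -0.2547  0.0042] [-1.7993e+02 -1.0000e-02  9.0260e+01] open 0.0525 F [-0.7  0.2  0.9]
shift units [ 0.013  0.002 -0.011] |d|mm 4.1 turn units [-0.     -0.0002 -0.0007] deg 0.3
```

{"api": "send_rows", "payload": {
  "commands": [
    [0.4, [0.013, 0.002, -0.01], [0, 0, 0]],
    [0.4, [0, 0, 0], [0, 0, 0]],
    [1, [0, 0, 0], [0, 0, 0]],
    [1, [0, 0, 0], [0, 0, 0]],
    [1, [0, 0, 0], [0, 0, 0]],
    [1, [0, 0, 0], [0, 0, 0]],
    [1, [0, 0, 0], [0, 0, 0]]
  ]
}}

```text
clock: 29.15
tool_pos: [0.3718, -0.2543, 0.002]
orientation: [-180.0, 0.0, 90.3]
force: [-0.5, -0.7, -1.0]
opening: 0.0236
```

```bash
python3 -c "
from h import *
goto(.3708,-.2543,.0015,90)
"
```

```text
clock 29.15 at [ 0.3718 -0.2543  0.002 ] [-1.7999e+02  1.0000e-02  9.0270e+01] open 0.0236 F [-0.5 -0.7 -1. ]
shift units [-0.004 -0.    -0.002] |d|mm 1.2 turn units [ 0.     -0.     -0.0008] deg 0.3
```

{"api": "send_rows", "payload": {
  "commands": [
    [1, [0, 0, 0], [0, 0, 0]],
    [1, [0, 0, 0.02], [0, 0, 0]],
    [1, [0, 0, 0.08], [0, 0, 0]],
    [1, [-0.02, 0.02, 0.15], [0, 0, 0]],
    [1, [0, 0.02, 0.15], [0, 0, 0]]
  ]
}}

```text
clock: 29.65
tool_pos: [0.3622, -0.2434, 0.1011]
orientation: [-179.3, -0.1, 90.2]
force: [1.6, -0.3, -0.3]
opening: 0.0241
```

```bash
python3 -c "
from h import *
goto(.4688,.2879,.15,196.4)
s=snap('wrist',1); np.savez('w26.npz',**s); cv2.imwrite('pics/w26.png',cv2.resize(s['color'],(768,576)))
"
```

```text
clock 29.65 at [ 0.3622 -0.2434  0.1011] [-1.7932e+02 -1.4000e-01  9.0190e+01] open 0.0241 F [ 1.6 -0.3 -0.3]
shift units [0.427 2.125 0.196] |d|mm 544.1 turn units [ 0.0015 -0.0017  0.295 ] deg 106.2
```

View pics/w26.png

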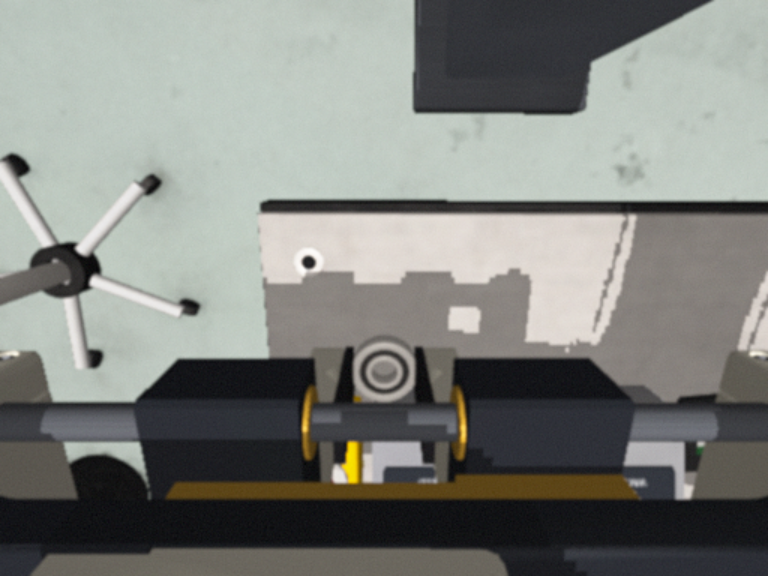

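The bearing is held. Carrying it to the narrow bay.

{"api": "send_rows", "payload": {
  "commands": [
    [1, [0.02, 0.06, 0.15], [0, 0, 0]],
    [1, [0.08, 0.1, 0.12], [0, 0, 0.02]],
    [1, [0.1, 0.15, 0.03], [0, 0, 0.023]],
    [1, [0.1, 0.17, 0], [0, 0, 0.023]],
    [1, [0.08, 0.18, 0], [0, 0, 0.023]],
    [1, [0.04, 0.18, 0], [0, 0, 0.023]],
    [1, [0, 0.18, 0], [0, 0, 0.023]],
    [1, [0, 0.18, 0], [0, 0, 0.023]],
    [1, [0, 0.18, 0], [0, 0, 0.023]],
    [1, [0, 0.18, 0], [0, 0, 0.023]],
    [1, [0, 0.18, 0], [0, 0, 0.023]],
    [1, [0, 0.18, 0], [0, 0, 0.023]]
  ]
}}

```text
clock: 30.9
tool_pos: [0.4704, 0.251, 0.195]
orientation: [179.5, 0.4, -176.9]
force: [2.7, -0.4, -0.3]
opening: 0.024
```

```bash
python3 -c "
from h import *
goto(.4688,.2879,.08,196.4)
"
```

```text
clock 30.9 at [0.4704 0.251  0.195 ] [ 179.46    0.4  -176.9 ] open 0.024 F [ 2.7 -0.4 -0.3]
shift units [-0.007  0.147 -0.46 ] |d|mm 120.7 turn units [-0.0017  0.0009  0.0369] deg 13.3
```

{"api": "send_rows", "payload": {
  "commands": [
    [1, [0, 0.06, -0.05], [-0.001, 0.001, 0.019]],
    [1, [0, 0.06, -0.13], [0, 0, 0.018]],
    [1, [0, 0.02, -0.15], [0, 0, 0]],
    [1, [0, 0, -0.12], [0, 0, 0]],
    [1, [0, 0, 0], [0, 0, 0]],
    [1, [0, 0, 0], [0, 0, 0]]
  ]
}}

```text
clock: 31.5
tool_pos: [0.4702, 0.2948, 0.0822]
orientation: [179.7, 0.2, -162.2]
force: [-0.1, 0.4, 0.4]
opening: 0.0238
```

```bash
python3 -c "
from h import *
goto(.4688,.2879,.03,196.4)
s=snap('wrist',1); np.savez('w27.npz',**s); cv2.imwrite('pics/w27.png',cv2.resize(np.clip(s['color'].astype(int)*1.5,0,255).astype(np.uint8),(768,576)))
"
```

```text
clock 31.5 at [0.4702 0.2948 0.0822] [ 179.66    0.24 -162.21] open 0.0238 F [-0.1  0.4  0.4]
shift units [-0.005 -0.028 -0.209] |d|mm 52.7 turn units [-0.0011  0.0004 -0.0039] deg 1.5
```

View pics/w27.png

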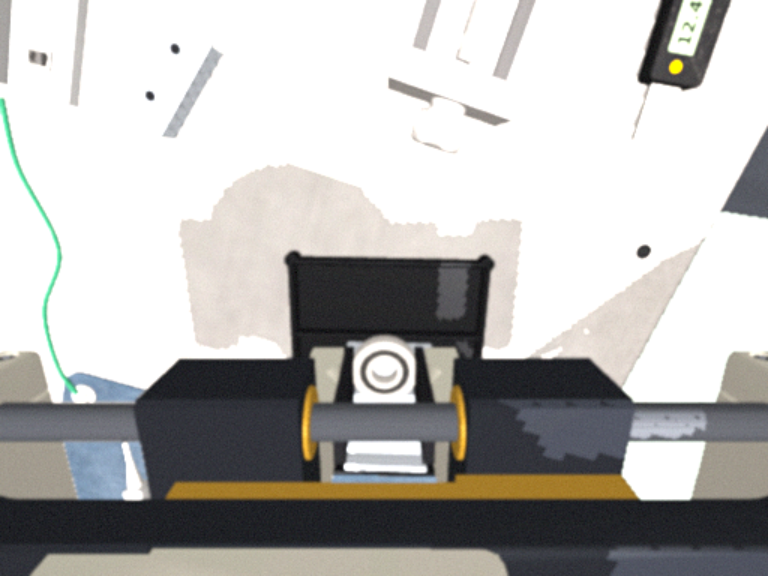

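{"api": "send_rows", "payload": {
  "commands": [
    [1, [-0.005, -0.028, -0.06], [-0.001, 0, -0.0039]],
    [1, [0, -0.003, -0.09], [0, 0, 0]],
    [1, [0, 0, -0.04], [0, 0, 0]],
    [1, [0, 0, 0], [0, 0, 0]]
  ]
}}

```text
clock: 31.95
tool_pos: [0.4726, 0.2896, 0.0417]
orientation: [179.6, 0.8, -163.7]
force: [0.3, -1.2, 0.5]
opening: 0.0241
```

```bash
python3 -c "
from h import *
goto(.4688,.2879,.0062,196.4)
s=snap('wrist',1); np.savez('w28.npz',**s); cv2.imwrite('pics/w28.png',cv2.resize(np.clip(s['color'].astype(int)*1.5,0,255).astype(np.uint8),(768,576)))
"
```

```text
clock 31.95 at [0.4726 0.2896 0.0417] [ 179.64    0.75 -163.73] open 0.0241 F [ 0.3 -1.2  0.5]
shift units [-0.015 -0.007 -0.142] |d|mm 35.8 turn units [-0.0015  0.0017  0.0004] deg 0.8
```

View pics/w28.png

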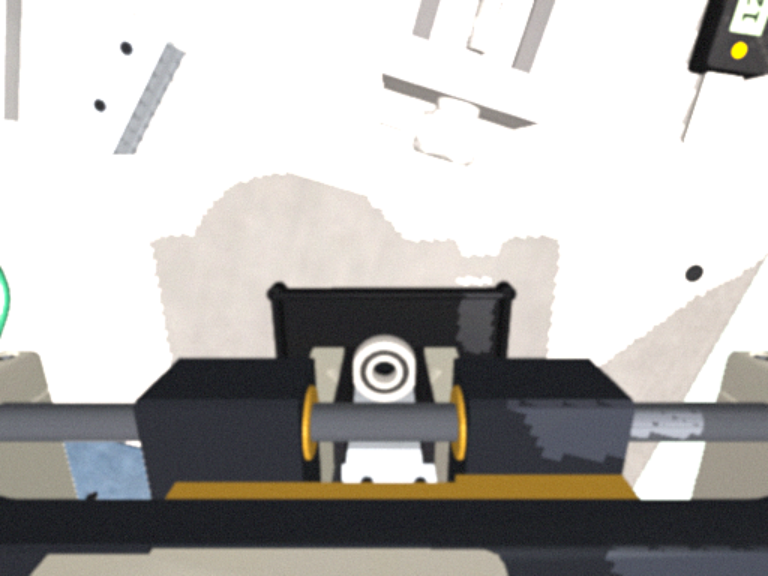

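{"api": "send_rows", "payload": {
  "commands": [
    [1, [-0.015, -0.007, -0.05], [-0.0015, 0.0017, 0]],
    [1, [-0.003, -0.003, -0.05], [0, 0, 0]],
    [1, [0, 0, -0.01], [0, 0, 0]],
    [1, [0, 0, 0], [0, 0, 0]]
  ]
}}

```text
clock: 32.4
tool_pos: [0.4694, 0.2887, 0.0155]
orientation: [179.9, 0.2, -163.7]
force: [0.5, 0.2, 0.3]
opening: 0.0243
```

```bash
python3 -c "
from h import *
goto(.4688,.2879,.0062,196.4)
"
```

```text
clock 32.4 at [0.4694 0.2887 0.0155] [ 179.86    0.21 -163.69] open 0.0243 F [0.5 0.2 0.3]
shift units [-0.002 -0.003 -0.037] |d|mm 9.4 turn units [-0.0005  0.0005  0.0002] deg 0.3
```

{"api": "send_rows", "payload": {
  "commands": [
    [1, [-0.002, -0.003, -0.025], [0, 0, 0]],
    [1, [0, 0, -0.01], [0, 0, 0]],
    [1, [0, 0, 0], [0, 0, 0]]
  ]
}}

```text
clock: 32.7
tool_pos: [0.4689, 0.288, 0.0061]
orientation: [179.9, 0.2, -163.7]
force: [-0.6, -0.2, -1.5]
opening: 0.0243
```

```bash
python3 -c "
from h import *
goto(.4688,.2879,.006,196.4)
"
```

```text
clock 32.7 at [0.4689 0.288  0.0061] [ 179.87    0.21 -163.67] open 0.0243 F [-0.6 -0.2 -1.5]
shift units [-0.001 -0.    -0.   ] |d|mm 0.2 turn units [-0.0005  0.0005  0.0002] deg 0.3
```

{"api": "send_rows", "payload": {
  "commands": [
    [0.54, [0, 0, 0], [0, 0, 0]],
    [0.54, [0, 0, 0], [0, 0, 0]],
    [0.54, [0, 0, 0.02], [0, 0, 0]],
    [0.54, [0, 0, 0.06], [0, 0, 0]],
    [0.54, [0, 0, 0.12], [0, 0, 0]],
    [0.5, [0, 0.05, 0.15], [0, 0, 0]],
    [0.5, [0, 0.12, 0.15], [0, 0, 0]],
    [0.5, [0, 0.16, 0.1], [0, 0, 0]],
    [0.5, [0, 0.1, 0.05], [0, 0, 0]],
    [0.5, [0, 0, 0], [0, 0, 0]],
    [0.5, [0, 0, 0], [0, 0, 0]]
  ]
}}

```text
clock: 33.8
tool_pos: [0.4678, 0.3975, 0.1811]
orientation: [179.7, 0.4, -163.7]
force: [-1.1, -0.8, -0.9]
opening: 0.0435
```

Run:
```python
from h import *
from plant import sensors
s=snap('wrist',4); np.savez('w29.npz',**s); cv2.imwrite('pics/w29.png',cv2.resize(s['color'],(768,576)))
o=sensors.get_obs(); print(o['tool_pos'],o['clock'])
C=cloud(s)
a=16.4
P=[(box_corners(.4494,.3539,a,z=.028),(0,0,255)),(box_corners(.4435,.374,a,z=.022),(0,255,0)),(box_corners(.4553,.3338,a,z=.022),(0,255,0)),(box_corners(.4555,.3333,a,.11,.141,.012),(255,255,0)),(box_corners(.4688,.2879,a,.026,.026,.012),(255,0,255))]
u,v=w2px(s,[.4555,.3333,.012]); overlay(s,P,'pics/ov9.png',u,v,64,6)
def plane(x,y,L,W,z):
    q=w2px(s,box_corners(x,y,a,L,W,z)); m=np.zeros(C.shape[:2],np.uint8); cv2.fillPoly(m,[np.round(q).astype(np.int32)],1)
    p=C[m>0]; p=p[~np.isnan(p[:,0])]; A=np.c_[p[:,0]-x,p[:,1]-y,np.ones(len(p))]; return np.linalg.lstsq(A,p[:,2],rcond=None)[0].round(4),len(p)
print(plane(.4494,.3539,.04,.03,.028),plane(.4688,.2879,.018,.018,.012))
```

```text
[0.46776302 0.39603053 0.17986283] 34.0
(array([-0.0006, -0.0008,  0.0296]), 1068) (array([-0.008 ,  0.0676,  0.0114]), 342)
```

View pics/w29.png

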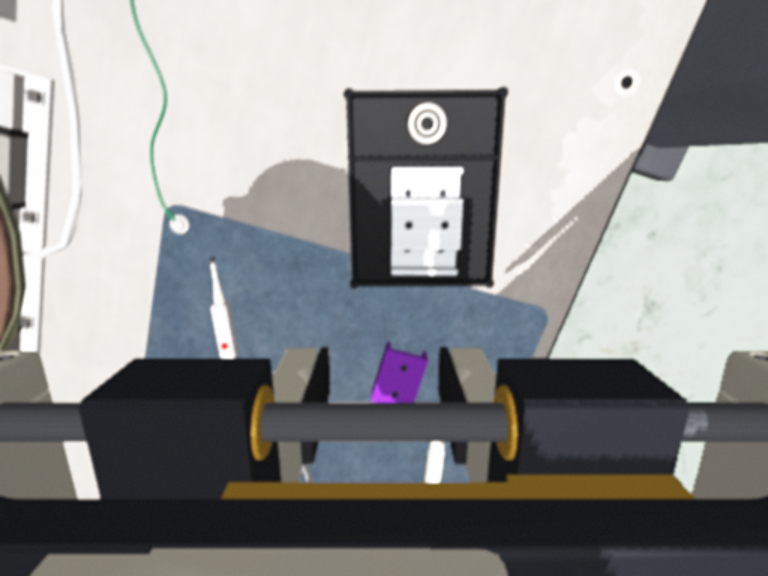

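View pics/ov9.png

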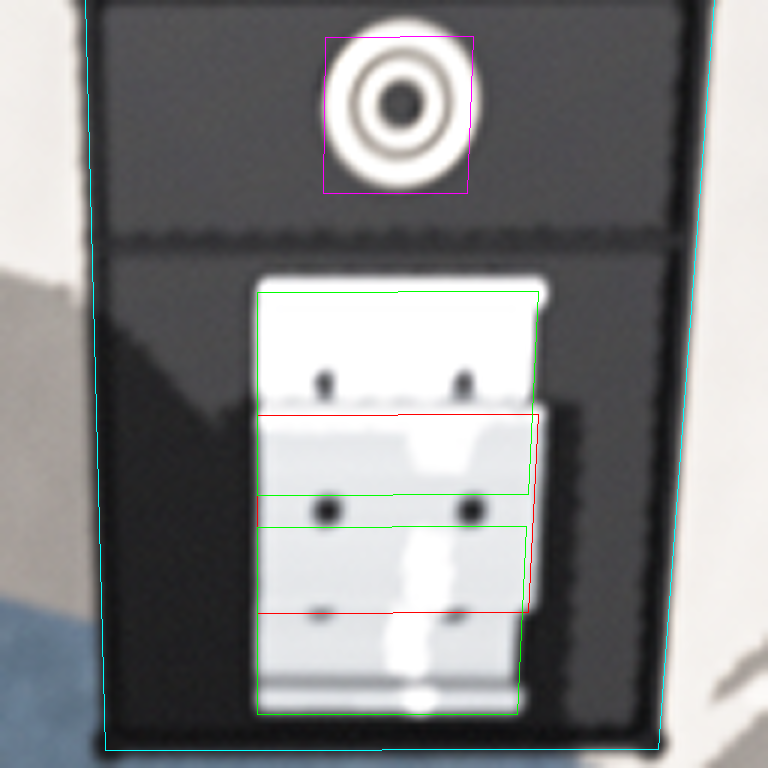

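```bash
python3 -c "
from plant import order
print(order.close_job())"
```

```text
the job is handed in; nothing more can be done
None
```

The rail kit is packed in the black tray and the job is handed in, at about 34 s of the 112 s allowed.

- **Upright channels:** The two short U-channels lie open side up, side by side in the wide bay along the divider. They have about a 6 mm gap, and a close overlay matched their planned positions to within 1–2 mm.
- **Upside-down channel:** It sits over the pair with one flange in each groove. I gripped it across its width, because an end grip would have run the gripper into the machine. The last depth check showed it flat, with a slope under 0.1 %. It read 29.6 mm high against 28 mm expected, in line with the roughly 2 mm bias the wrist depth showed on the tray floor. The ends of all three look level in the picture.
- **Bearing:** It lies in the narrow bay, clear of the walls and divider, with its top at about 11.4 mm against 12 mm expected. A plane fit gave a slope of about 4° there, which I put down to the bearing's hole and depth noise, because the ring looks flat in the image.
- **Gripper reading:** The opening read about 24 mm on the 26 mm bearing. That is a little more under than on the channels, but the bearing was held securely.
- **Look-alikes:** I did not touch the longer channel, the L-angle, the black collar or the purple part. I made no separate final check of their positions.
- **Forces:** The readings after each move stayed at about 3 N or less. At the end the open gripper was clear of everything, at 0.18 m.

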